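# Load the plating rack and fit its contact clips

### The arm

A 7-joint arm with a two-finger parallel gripper is mounted at the origin on the work surface. World frame = base frame: x ahead of the robot, y to its left, z up, the work surface at z = 0. Lengths are in mm, angles in rad, forces in N, time in s.
With the tool pointing down it reaches from about 400 to 875 mm from the base axis. Payload 4.4 kg.
Tool frame: the origin (TCP) lies on the centre line of the jaws, within the pads' length; the fingertips stand 14 mm ahead of it and the grasp point (between the pads) lies 5 mm behind it (tips_ahead is the distance from the TCP to the fingertips, in mm); z points along the fingers, y is the line along which they close (so a half turn about z gives the same grasp; the last joint's range is limited). The gripper opens to 85 mm and grips with 20 to 120 N. Pads are 22 mm wide; open, the fingers measure 114 mm over their backs; the gripper's body (76 mm by 85 mm) begins 54 mm behind the grasp point. The pads swing forward as they close: fully open they stand 13 mm farther back than shut.
Start: joints at [-1.279, 0.628, 0.038, 1.517, -0.027, 0.996, -0.02], TCP at [227.617, 608.858, 245.313] pointing down, gripper open.
Joint ranges: [-3.06, 3.06], [-0.37, 2.12], [-1.25, 1.32], [0.18, 2.47], [-1.1, 4.24], [0.23, 1.98], [-2.94, 2.94]. Speed limits (rad/s): [2.57, 2.57, 3.14, 3.14, 3.14, 3.14, 3.14].

### API

Orientations are given as [roll, pitch, yaw] about the fixed x, y, z axes, in that order (R = Rz(yaw) Ry(pitch) Rx(roll)).
In Python, from cell import * gives the robot as it stands.
- The arm moves only by the tool move_arm, never from a script. Its argument "rows" is text: rows parted by semicolons, each of 7 numbers parted by spaces: the shift along the tool's x, y, z scaled (see below), then the turn, a rotation vector about the tool's x, y, z scaled (see below), then the closure, from -1 (fully open) to 1 (shut). A call has 1 to 12 rows; each row is the pose to reach, as a shift and turn from the pose commanded when the call began, along the tool's axes at that moment; what a row does not reach only later rows make up. The controller multiplies each number of a shift by 0.3 m and each number of a turn by pi/2 rad. A row lasts 1/12 s, in which the tool goes at most 41.7 mm and 7.16 degrees, less where a joint would pass 70% of its speed; a pose out of reach is approached as far as the arm can. A call with a number of a shift or a turn outside -1 to 1 is refused whole. A call with a gripper value outside its range is refused whole. The fingers move at their own pace and stop on an object; the grip force is fixed at half the most. Time passes only in rows, so rows that repeat a pose let the fingers close. It gives the time, the measured TCP pose, the force, the opening and the grip force at its end, in the units of the state.
- read_state(): the state, without advancing time (a new reading comes with each control period).
- get_image(name): name is "scene" or "top"; returns a dict with "img" (384x512x3 uint8, red, green, blue), "vfov" (degrees; the focal length in pixels is half the picture's height over the tangent of half this angle, whatever the lens; pixels are square), "cx", "cy" (the principal point, pixels), "k1" (the pictures are not rectified: a ray, as slopes to the right and down, at radius r is drawn at 1 + k1 r^2 times it, then the intrinsics apply), "extrinsics" (4x4, takes a point from camera to world coordinates). Camera axes: x right, y up, looking along -z (the intrinsics and any distortion apply to the point x, -y, -z); pixel columns grow to the right and rows downward; lengths in mm; the calibration is good to about 2 mm. A picture is of the moment at which its call begins. There is no depth.
- finish_job(): hands the job in; it is judged then, once.
The state is a dict: "clock": time; "qpos": joint angles; "qd": joint speeds; "tau": joint torques, N m; "eef_pos": TCP position; "tool_rot": TCP orientation; "force": force on the tool from outside, world axes, zero at the start; "torque": the same for the moment, N m; "width": finger opening in mm; "gripper_force": force on a finger pad.
Only numpy, scipy, OpenCV 4.12 (cv2) and the standard library are available. Lean on these libraries where they do the work, as an engineer would, in place of code of your own. Each camera call takes 0.05 s, during which the arm holds its last target. There are 200 camera calls.

### The job

Get the plating rack ready: lift every saddle bracket out of the blue bin and hang it astride the rack's bar, seated level on the bar with a clear gap of about a finger's width between neighbours. Once all of them hang, squeeze each of the three sprung contact clips open and release it onto the front edge of one of the rack's ears, jaws well over the edge and one clip to each ear. Leave the loupe and the holed steel block where they are.

Things in the scene. Friction and masses are not known exactly. Their poses are not given: they have to be found in the camera images.
- bracket1: saddle bracket, an upside-down U of aluminium standing on its legs in the bin (3 to 5 of them present): 44 mm along its x (over both legs), 36 along y, 50 tall, about 120 g. Bridge 12 mm thick on top; legs 10 mm thick, 38 long; slot between them 24 mm wide, open below and along y. Origin: centre, level with the leg ends, z up; the bridge's underside, which sits on the bar, is 38 mm above it
- bracket2: saddle bracket, an upside-down U of aluminium standing on its legs in the bin (3 to 5 of them present): 44 mm along its x (over both legs), 36 along y, 50 tall, about 120 g. Bridge 12 mm thick on top; legs 10 mm thick, 38 long; slot between them 24 mm wide, open below and along y. Origin: centre, level with the leg ends, z up; the bridge's underside, which sits on the bar, is 38 mm above it
- bracket3: saddle bracket, an upside-down U of aluminium standing on its legs in the bin (3 to 5 of them present): 44 mm along its x (over both legs), 36 along y, 50 tall, about 120 g. Bridge 12 mm thick on top; legs 10 mm thick, 38 long; slot between them 24 mm wide, open below and along y. Origin: centre, level with the leg ends, z up; the bridge's underside, which sits on the bar, is 38 mm above it
- bracket4: saddle bracket, an upside-down U of aluminium standing on its legs in the bin (3 to 5 of them present): 44 mm along its x (over both legs), 36 along y, 50 tall, about 120 g. Bridge 12 mm thick on top; legs 10 mm thick, 38 long; slot between them 24 mm wide, open below and along y. Origin: centre, level with the leg ends, z up; the bridge's underside, which sits on the bar, is 38 mm above it
- bracket5: saddle bracket, an upside-down U of aluminium standing on its legs in the bin (3 to 5 of them present): 44 mm along its x (over both legs), 36 along y, 50 tall, about 120 g. Bridge 12 mm thick on top; legs 10 mm thick, 38 long; slot between them 24 mm wide, open below and along y. Origin: centre, level with the leg ends, z up; the bridge's underside, which sits on the bar, is 38 mm above it
- clip1: sprung clip like a clothes peg, lying on its side: 22 mm thick (vertical), 86 long, 50 g. Origin on the pivot, mid-thickness; x points from the handles to the copper jaws, z along the pivot. Flat steel handles reach from 10 to 50 mm behind the pivot, spread in a V at rest: 39 mm over their outsides 30 mm behind the pivot, 49 at the ends. The body is the +y arm
- clip1_arm (a joint): opening of clip1: 0 jaws shut (sprung to there), 0.5 rad fully squeezed: at a stop, handles parallel, 24 mm over the outsides (10 N at 30 mm behind the pivot holds it). About 0.14 when biting a 5 mm plate. The clip's midline is the body's x axis turned about its own z by minus half this value
- clip1_tip (a point): jaw tips of clip1, 36 mm ahead of its pivot, mid-thickness; the jaw pads are the last 18 mm. Fully squeezed the jaws are 18 mm apart at the tips and 11 mm at the back of the pads
- clip2: sprung clip like a clothes peg, lying on its side: 22 mm thick (vertical), 86 long, 50 g. Origin on the pivot, mid-thickness; x points from the handles to the copper jaws, z along the pivot. Flat steel handles reach from 10 to 50 mm behind the pivot, spread in a V at rest: 39 mm over their outsides 30 mm behind the pivot, 49 at the ends. The body is the +y arm
- clip2_arm (a joint): opening of clip2: 0 jaws shut (sprung to there), 0.5 rad fully squeezed: at a stop, handles parallel, 24 mm over the outsides (10 N at 30 mm behind the pivot holds it). About 0.14 when biting a 5 mm plate. The clip's midline is the body's x axis turned about its own z by minus half this value
- clip2_tip (a point): jaw tips of clip2, 36 mm ahead of its pivot, mid-thickness; the jaw pads are the last 18 mm. Fully squeezed the jaws are 18 mm apart at the tips and 11 mm at the back of the pads
- clip3: sprung clip like a clothes peg, lying on its side: 22 mm thick (vertical), 86 long, 50 g. Origin on the pivot, mid-thickness; x points from the handles to the copper jaws, z along the pivot. Flat steel handles reach from 10 to 50 mm behind the pivot, spread in a V at rest: 39 mm over their outsides 30 mm behind the pivot, 49 at the ends. The body is the +y arm
- clip3_arm (a joint): opening of clip3: 0 jaws shut (sprung to there), 0.5 rad fully squeezed: at a stop, handles parallel, 24 mm over the outsides (10 N at 30 mm behind the pivot holds it). About 0.14 when biting a 5 mm plate. The clip's midline is the body's x axis turned about its own z by minus half this value
- clip3_tip (a point): jaw tips of clip3, 36 mm ahead of its pivot, mid-thickness; the jaw pads are the last 18 mm. Fully squeezed the jaws are 18 mm apart at the tips and 11 mm at the back of the pads
- rack: plating rack, fixed: three upright steel plates 5 mm thick, in its x-z plane at y = -160, 0, +160 mm, joined by a bar along y. Origin on the table below the bar's middle. Plates: 25 mm either side of the bar, 78 mm tall; in front (-x, robot's side) each has an ear 55 mm tall ending in an upright edge 60 mm from the bar's midline. Base strip 4 mm thick under the bar
- bar_top (a point): middle of the bar's flat top, 70 mm above the table; axes as the rack's. The bar is aluminium, 12 mm wide (x), 18 mm high, 325 long; clear in two bays of 155 mm between the plates
- ear1 (a point): front upright edge of the ear at y = -160 mm, 30 mm above the table, mid-thickness of the 5 mm plate; axes as the rack's: the ear runs from here to +x
- ear2 (a point): front upright edge of the ear at the middle plate, 30 mm above the table, mid-thickness of the 5 mm plate; axes as the rack's: the ear runs from here to +x
- ear3 (a point): front upright edge of the ear at y = +160 mm, 30 mm above the table, mid-thickness of the 5 mm plate; axes as the rack's: the ear runs from here to +x
- bin: shallow blue open bin, fixed: 270 mm along its x, 210 mm along y, walls 30 mm tall and 4 mm thick, floor 4 mm thick; origin under its centre
- loupe: loupe, a black waisted cylinder, 48 mm across, 42 mm tall; a bystander
- holed_block: steel block, 50 mm cube with holes in its top; a bystander

How it is judged (in metres and radians):
On the way, in this order (a step that is already met when the one before it is completed fails the run):
1. every bracket present hangs astride the bar, seated, apart and let go (x of bracket1 in the frame of bar_top between -0.012 and 0.012 m and y of bracket1 in the frame of bar_top between -0.155 and 0.155 m and z of bracket1 in the frame of bar_top between -0.044 and -0.032 m and angle between each of bracket1, bracket2, bracket3, bracket4, bracket5's own z axis and vertical below 0.2 rad and angle between the y axis of each of bracket1, bracket2, bracket3, bracket4, bracket5 and the y axis of rack, either way round below 0.35 rad and linear speed of each of bracket1, bracket2, bracket3, bracket4, bracket5 below 0.03 m/s and contact force between the fingers and bracket1 below 0.05 N and x of bracket2 in the frame of bar_top between -0.012 and 0.012 m and y of bracket2 in the frame of bar_top between -0.155 and 0.155 m and z of bracket2 in the frame of bar_top between -0.044 and -0.032 m and contact force between the fingers and bracket2 below 0.05 N and x of bracket3 in the frame of bar_top between -0.012 and 0.012 m and y of bracket3 in the frame of bar_top between -0.155 and 0.155 m and z of bracket3 in the frame of bar_top between -0.044 and -0.032 m and contact force between the fingers and bracket3 below 0.05 N and x of bracket4 in the frame of bar_top between -0.012 and 0.012 m and y of bracket4 in the frame of bar_top between -0.155 and 0.155 m and z of bracket4 in the frame of bar_top between -0.044 and -0.032 m and contact force between the fingers and bracket4 below 0.05 N and x of bracket5 in the frame of bar_top between -0.012 and 0.012 m and y of bracket5 in the frame of bar_top between -0.155 and 0.155 m and z of bracket5 in the frame of bar_top between -0.044 and -0.032 m and contact force between the fingers and bracket5 below 0.05 N and distance between bracket1 and bracket2 above 0.042 m and distance between each of bracket1, bracket2 and bracket3 above 0.042 m and distance between each of bracket1, bracket2, bracket3 and bracket4 above 0.042 m and distance between each of bracket1, bracket2, bracket3, bracket4 and bracket5 above 0.042 m), for 0.3 s.
2. every clip bites the front edge of an ear of its own (value of joint each of clip1_arm, clip2_arm, clip3_arm above 0.07 rad and ((x of clip1_tip in the frame of ear1 between 0.005 and 0.04 m and y of clip1_tip in the frame of ear1 between -0.008 and 0.008 m and z of clip1_tip in the frame of ear1 between -0.035 and 0.035 m) or (x of clip1_tip in the frame of ear2 between 0.005 and 0.04 m and y of clip1_tip in the frame of ear2 between -0.008 and 0.008 m and z of clip1_tip in the frame of ear2 between -0.035 and 0.035 m) or (x of clip1_tip in the frame of ear3 between 0.005 and 0.04 m and y of clip1_tip in the frame of ear3 between -0.008 and 0.008 m and z of clip1_tip in the frame of ear3 between -0.035 and 0.035 m)) and linear speed of each of clip1, clip2, clip3 below 0.03 m/s and contact force between the fingers and clip1 below 0.05 N and ((x of clip2_tip in the frame of ear1 between 0.005 and 0.04 m and y of clip2_tip in the frame of ear1 between -0.008 and 0.008 m and z of clip2_tip in the frame of ear1 between -0.035 and 0.035 m) or (x of clip2_tip in the frame of ear2 between 0.005 and 0.04 m and y of clip2_tip in the frame of ear2 between -0.008 and 0.008 m and z of clip2_tip in the frame of ear2 between -0.035 and 0.035 m) or (x of clip2_tip in the frame of ear3 between 0.005 and 0.04 m and y of clip2_tip in the frame of ear3 between -0.008 and 0.008 m and z of clip2_tip in the frame of ear3 between -0.035 and 0.035 m)) and contact force between the fingers and clip2 below 0.05 N and ((x of clip3_tip in the frame of ear1 between 0.005 and 0.04 m and y of clip3_tip in the frame of ear1 between -0.008 and 0.008 m and z of clip3_tip in the frame of ear1 between -0.035 and 0.035 m) or (x of clip3_tip in the frame of ear2 between 0.005 and 0.04 m and y of clip3_tip in the frame of ear2 between -0.008 and 0.008 m and z of clip3_tip in the frame of ear2 between -0.035 and 0.035 m) or (x of clip3_tip in the frame of ear3 between 0.005 and 0.04 m and y of clip3_tip in the frame of ear3 between -0.008 and 0.008 m and z of clip3_tip in the frame of ear3 between -0.035 and 0.035 m)) and contact force between the fingers and clip3 below 0.05 N and distance between clip1 and clip2 above 0.07 m and distance between each of clip1, clip2 and clip3 above 0.07 m), for 0.3 s.
At the end, for the whole second after the job is handed in: Brackets present: bridge within 6 mm of bar top, centre within 12 mm of its midline, tilt < 0.2 rad, square within 0.35 rad, centres > 42 mm apart. Each clip on its own ear: joint > 0.07, tips 5-40 mm past the edge, within 8 mm sideways, 35 mm in height. All let go and at rest (all of step 1 and all of step 2); the robot touches nothing.
It fails at once if the loupe is pushed more than 30 mm (distance of loupe from where it was at the start of the episode above 0.03 m).
It fails at once if the holed block is pushed more than 30 mm (distance of holed_block from where it was at the start of the episode above 0.03 m).
Of bracket1, bracket2, bracket3, bracket4, bracket5 only 3 to 5 are there at a start; the rules pass over those that are not, and their reading is None.
At some moment in a run one of clip1, clip2, clip3 may be knocked a few centimetres aside while the robot is not near it.
Once in a run the grip may slacken for a moment while it holds something.
It also fails if it takes over 210 s, if anything falls off the work surface, if the arm or the gripper's body presses on something with over 40 N, if the wrist force passes 120 N, or if a joint passes its speed limit or range.

## Working session

There is one attempt and no reset: what is moved stays moved. The work goes in short steps, Python scripts to look and compute and a tool call to move; the robot and the scene stay as the last step left them, time stands still between calls to the robot, and variables do not carry over. Pictures are saved under pics/ and viewed, at most 14 in all, crops included, and the job is handed in when it is done.

Besides the shell and the picture viewer there is one more tool, called after ">>>" as a command line: name --argument value ..., lists and objects as JSON in quotes. move_arm: Moves the arm, as the interface text tells. Its arguments: {"type":"object","properties":{"rows":{"type":"string"}},"required":["rows"]}

```bash
ls; mkdir -p pics
cat > h.py <<'E'
from cell import *
import numpy as np, cv2
def cam(name):
    d=get_image(name); return d
def save(d,fn,crop=None,s=1):
    im=d["img"][:,:,::-1]
    if crop: x0,y0,x1,y1=crop; im=im[y0:y1,x0:x1]
    if s!=1: im=cv2.resize(im,None,fx=s,fy=s,interpolation=cv2.INTER_CUBIC)
    cv2.imwrite("pics/"+fn,im)
def K(d):
    f=d["img"].shape[0]/2/np.tan(np.radians(d["vfov"])/2)
    return np.array([[f,0,d["cx"]],[0,f,d["cy"]],[0,0,1.]])
def px2w(d,u,v,z):
    n=cv2.undistortPoints(np.array([[[u,v]]],float),K(d),np.array([d["k1"],0,0,0,0.]))[0,0]
    T=np.array(d["extrinsics"]); r=T[:3,:3]@np.array([n[0],-n[1],-1]); o=T[:3,3]
    return o+r*(z-o[2])/r[2]
def w2px(d,p):
    T=np.array(d["extrinsics"]); c=(np.array(p,float).reshape(-1,3)-T[:3,3])@T[:3,:3]
    c=c*[1,-1,-1]
    return cv2.projectPoints(c,np.zeros(3),np.zeros(3),K(d),np.array([d["k1"],0,0,0,0.]))[0][:,0]
E
python3 - <<'E'
from h import *
import pickle
for n in("scene","top"):
    d=cam(n); save(d,n+"0.png",s=1.5); pickle.dump(d,open(n+"0.pkl","wb"))
    print(n,d["vfov"],d["cx"],d["cy"],d["k1"],np.round(d["extrinsics"],3).tolist())
print(read_state())
E
```

```text
pics
scene 56.27786135115636 254.0039167261711 195.8579563885569 -0.003993843559260268 [[-0.728, -0.6, 0.332, 768.24], [0.686, -0.628, 0.368, 308.067], [-0.012, 0.496, 0.868, 795.044], [0.0, 0.0, 0.0, 1.0]]
top 47.28339927294008 255.07058845162337 192.9396735021126 -0.17260223695538718 [[-0.013, 0.991, -0.133, 375.596], [-1.0, -0.013, 0.004, 8.478], [0.002, 0.134, 0.991, 1066.581], [0.0, 0.0, 0.0, 1.0]]
{'clock': 0.1, 'qpos': array([-1.27879995,  0.62925726,  0.03842321,  1.51827244, -0.02701086,
        0.99630239, -0.02000739]), 'qd': array([ 0.00166172, -0.00260944, -0.00083612, -0.00141142, -0.00073521,
       -0.0001668 ,  0.0013963 ]), 'tau': array([ 2.99546191e-03, -5.64541268e+01,  1.23072267e+00, -1.93974406e+01,
        1.13771239e-02,  5.44085138e-03, -5.79995998e-06]), 'eef_pos': array([227.40467388, 608.34608953, 244.47686376]), 'tool_rot': array([-3.13987022e+00, -4.03085762e-06,  2.78380031e+00]), 'force': array([-0.31929664, -0.55924831, -0.44910271]), 'torque': array([-0.00321811, -0.00706154, -0.06394168]), 'gripper_force': 0.0, 'width': 85.59971038978762}
```

View pics/top0.png

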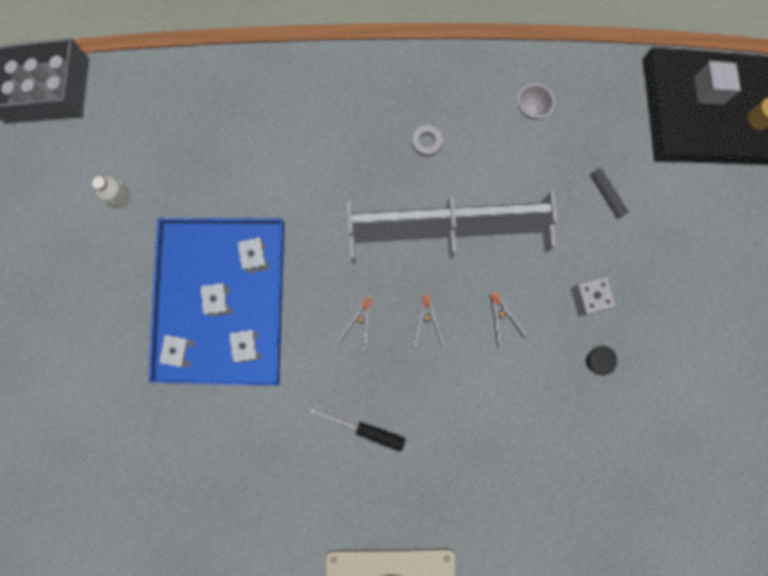

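View pics/scene0.png

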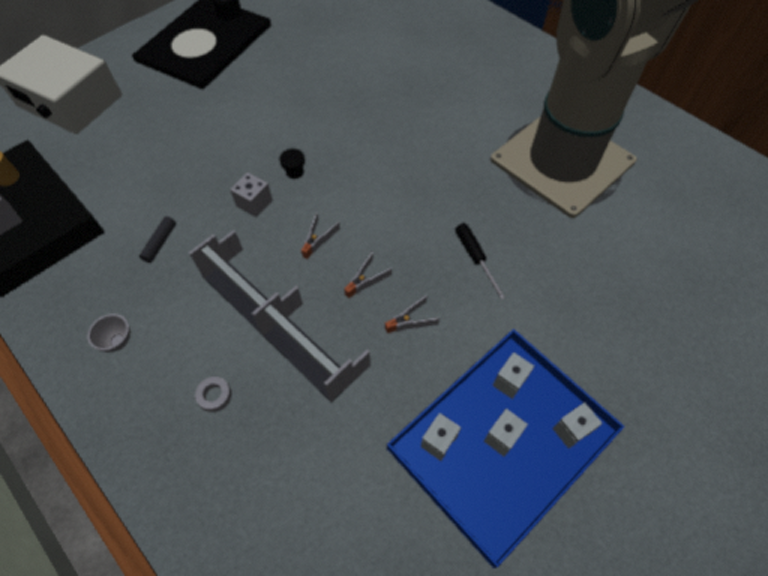

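Run:
```python
from h import *
import pickle
d=pickle.load(open("top0.pkl","rb"))
save(d,"topbin.png",(98,142,196,260),5)
save(d,"topclips.png",(215,125,375,245),5)
d=pickle.load(open("scene0.pkl","rb"))
save(d,"scbin.png",(255,215,420,330),4.8)
```

```text
(no output)
```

View pics/topbin.png

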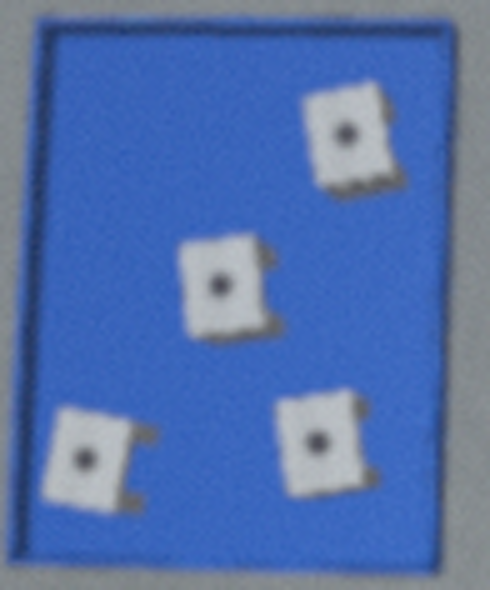

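View pics/topclips.png

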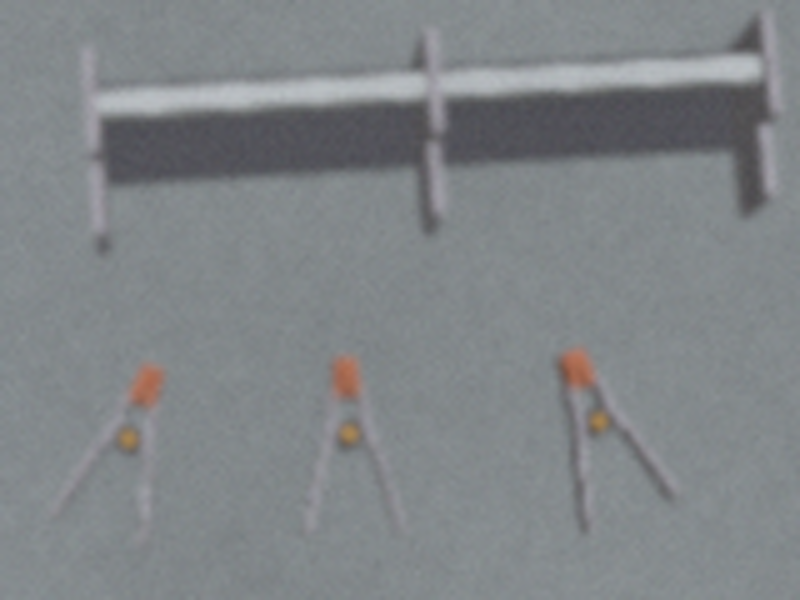

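View pics/scbin.png

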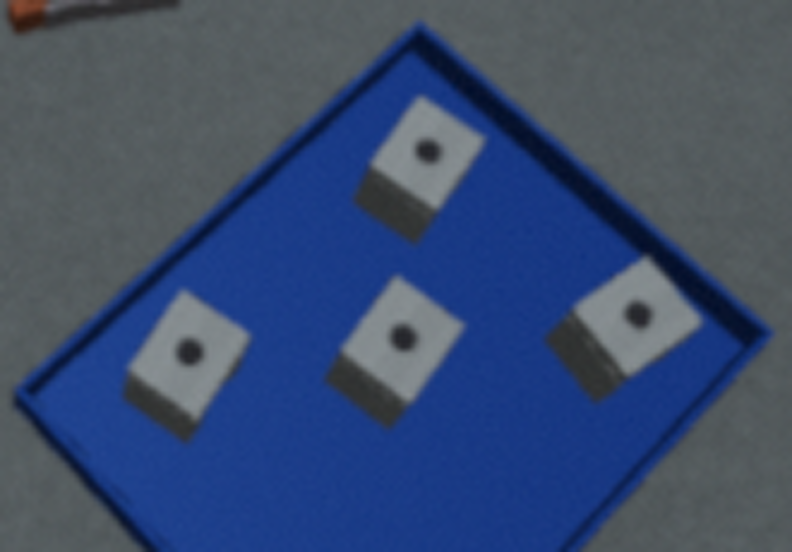

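```bash
cat > m1.py <<'E'
from h import *
import pickle
t=pickle.load(open("top0.pkl","rb")); s=pickle.load(open("scene0.pkl","rb"))
def P(d,o,sc,p,z): return px2w(d,o[0]+(p[0]+.5)/sc-.5,o[1]+(p[1]+.5)/sc-.5,z)
tb=lambda p,z:P(t,(98,142),5,p,z); tc=lambda p,z:P(t,(215,125),5,p,z); sb=lambda p,z:P(s,(255,215),4.8,p,z)
B=dict(A=[(304,97),(378,82),(395,178),(318,190),(346,133)],B=[(180,242),(255,235),(267,328),(190,337),(221,285)],C=[(58,407),(133,421),(118,512),(43,499),(86,459)],D=[(276,402),(350,390),(367,486),(290,496),(318,443)])
S=dict(A=(190,352),B=(403,338),C=(638,314),D=(428,151))
for k,v in B.items():
    w=np.array([tb(p,54)[:2] for p in v]); ax=(w[0]+w[1]-w[2]-w[3])/2; ay=(w[0]+w[3]-w[1]-w[2])/2
    print(k,"corner mean",w[:4].mean(0).round(1),"hole",w[4].round(1),"scenehole",sb(S[k],54)[:2].round(1),"len",np.hypot(*ax).round(1),np.hypot(*ay).round(1),"yaw",np.arctan2(ax[1],ax[0]).round(3),np.arctan2(-ay[0],ay[1]).round(3))
for piv,jaw,h1,h2 in [((128,438),(147,385),(52,515),(142,540)),((348,434),(345,378),(310,527),(402,527)),((598,421),(577,367),(585,525),(673,495))]:
    p,j,a,b=[tc(q,20)[:2] for q in (piv,jaw,h1,h2)]; m=(a+b)/2
    print("clip",p.round(1),"pj",np.hypot(*(j-p)).round(1),np.arctan2(*(j-p)[::-1]).round(3),"hp",np.hypot(*(p-m)).round(1),np.arctan2(*(p-m)[::-1]).round(3),"spread",np.hypot(*(a-b)).round(1))
for n,p,z in [("barL",(97,102),70),("barR",(763,68),70),("earL",(101,238),55),("earM",(435,217),55),("earR",(769,193),55),("pltopL",(89,48),78),("pltopM",(429,30),78),("pltopR",(766,14),78),("plfrontL",(96,150),78),("plfM",(434,136),78),("plfR",(773,117),78)]:
    print(n,tc(p,z)[:2].round(1))
E
python3 m1.py
```

```text
A corner mean [571.9 211.3] hole [573.7 212.6] scenehole [575.3 211.3] len 46.3 36.6 yaw 0.179 0.162
B corner mean [501.7 270.3] hole [501.9 271.2] scenehole [504.2 270.5] len 45.0 36.7 yaw 0.138 0.092
C corner mean [420.1 334. ] hole [420.4 334.9] scenehole [422.1 333.9] len 43.4 37.2 yaw -0.15 -0.173
D corner mean [427.2 222.6] hole [427.4 223.9] scenehole [429.5 222.5] len 44.9 35.9 yaw 0.173 0.136
clip [470.5  40.7] pj 27.1 -0.352 hp 45.3 -0.342 spread 44.6
clip [471.  -64.7] pj 27.1 0.032 hp 44.7 0.066 spread 44.0
clip [ 475.6 -185.8] pj 28.0 0.34 hp 45.3 0.307 spread 45.4
barL [623.3  52.4]
barR [ 637.2 -262.5]
earL [561.5  51.5]
earM [ 569.6 -105.5]
earR [ 579.9 -266. ]
pltopL [647.2  55.6]
pltopM [ 654.1 -102.9]
pltopR [ 661.5 -263.3]
plfrontL [598.5  52.6]
plfM [ 603.4 -103.6]
plfR [ 611.5 -263.7]
```

```bash
cat >> h.py <<'E'
from scipy.spatial.transform import Rotation as R
def go(*wps, base=None):
    """wps: (x,y,z,psi) world, tool down; prints shift and turn numbers per waypoint"""
    st=read_state(); p0=np.array(st["eef_pos"]) if base is None else np.array(base[:3])
    R0=R.from_euler("xyz",st["tool_rot"]) if base is None else R.from_euler("xyz",[np.pi,0,base[3]])
    prev=p0; prr=R0
    print("now",p0.round(1),R0.as_euler("xyz").round(3),"w",round(st["width"],1),"t",round(st["clock"],2))
    for w in wps:
        sh=R0.inv().apply(np.array(w[:3])-p0)/300; Rw=R.from_euler("xyz",[np.pi,0,w[3]])
        tu=(R0.inv()*Rw).as_rotvec()/(np.pi/2)
        n=max(np.linalg.norm(np.array(w[:3])-prev)/41.7,np.degrees((prr.inv()*Rw).magnitude())/7.16)
        print(" ".join("%.3f"%v for v in [*sh,*tu]),"| rows %.1f"%n); prev=np.array(w[:3]); prr=Rw
RK=(629.5,-104.3,0.047)
def rack(x,y):
    c,s=np.cos(RK[2]),np.sin(RK[2]); return np.array([RK[0]+c*x-s*y,RK[1]+s*x+c*y])
E
python3 - <<'E'
from h import *
exec(open("m1.py").read().split("B=dict")[0])
print([tb(p,30)[:2].round(0) for p in [(38,18),(455,22),(438,573),(8,562)]])
h=np.pi/2
go((573.7,211.8,150,h+.17),(573.7,211.8,40,h+.17))
go((573.7,211.8,40,h+.17),(573.7,211.8,190,h+.17),(*rack(0,107),190,h+.047),(*rack(0,107),75,h+.047),base=(573.7,211.8,150,h+.17))
E
```

```text
[array([639., 374.]), array([633., 165.]), array([367., 171.]), array([372., 381.])]
now [227.4 608.3 244.5] [-3.14  -0.     2.784] w 85.6 t 0.1
-1.544 -0.833 0.316 -0.001 0.001 0.664 | rows 12.8
-1.544 -0.833 0.683 -0.001 0.001 0.664 | rows 2.6
now [573.7 211.8 150. ] [3.142 0.    1.741] w 85.6 t 0.1
0.000 -0.000 0.367 0.000 0.000 0.000 | rows 2.6
-0.000 0.000 -0.133 0.000 0.000 0.000 | rows 3.6
-0.716 0.049 -0.133 0.000 -0.000 0.078 | rows 5.2
-0.716 0.049 0.250 0.000 -0.000 0.078 | rows 2.8
```

>>> move_arm --rows "-0.95 -0.5 0 0 0 0.664 -1;-0.95 -0.5 0 0 0 0.664 -1;-0.95 -0.5 0 0 0 0.664 -1;-0.95 -0.5 0 0 0 0.664 -1;-0.95 -0.5 0 0 0 0.664 -1;-0.95 -0.5 0 0 0 0.664 -1;-0.95 -0.5 0 0 0 0.664 -1;-0.95 -0.5 0 0 0 0.664 -1;-0.95 -0.5 0 0 0 0.664 -1;-0.95 -0.5 0 0 0 0.664 -1"

```text
clock: 0.93
eef_pos: [443.6, 366.2, 245.1]
tool_rot: [3.142, 0.001, 1.735]
force: [-0.4, -0.2, 0.5]
width: 85.8
gripper_force: 0.0
```

Run:
```python
from h import *
h=np.pi/2
go((573.7,211.8,150,h+.17),(573.7,211.8,40,h+.17))
print(read_state()["qpos"].round(2))
```

```text
now [443.6 366.2 245.1] [3.142e+00 1.000e-03 1.735e+00] w 85.8 t 0.93
-0.578 0.344 0.318 0.000 0.001 -0.004 | rows 5.4
-0.578 0.344 0.685 0.000 0.001 -0.004 | rows 2.6
[-0.95  0.54  0.33  1.74 -0.21  0.9  -0.37]
```

>>> move_arm --rows "-0.578 0.344 0.318 0 0 -0.004 -1;-0.578 0.344 0.318 0 0 -0.004 -1;-0.578 0.344 0.318 0 0 -0.004 -1;-0.578 0.344 0.318 0 0 -0.004 -1;-0.578 0.344 0.318 0 0 -0.004 -0.5;-0.578 0.344 0.318 0 0 -0.004 -0.5;-0.578 0.344 0.5 0 0 -0.004 -0.5;-0.578 0.344 0.6 0 0 -0.004 -0.5;-0.578 0.344 0.685 0 0 -0.004 -0.5;-0.578 0.344 0.685 0 0 -0.004 -0.5;-0.578 0.344 0.685 0 0 -0.004 -0.5"

```text
clock: 1.85
eef_pos: [571.5, 216.3, 38.6]
tool_rot: [-3.138, -0.001, 1.75]
force: [-0.1, -0.3, 0.8]
width: 63.8
gripper_force: 0.0
```

Run:
```python
from h import *
h=np.pi/2
d=cam("scene"); save(d,"s1.png",(200,90,440,330),2.5)
go((573.7,211.8,40,h+.17),(573.7,211.8,190,h+.17),(*rack(0,107),190,h+.047),(*rack(0,107),75,h+.047))
```

```text
now [573.2 216.4  40.4] [ 3.141e+00 -1.000e-03  1.749e+00] w 63.9 t 1.9
-0.015 -0.001 0.001 0.000 -0.000 0.005 | rows 0.1
-0.015 -0.001 -0.499 0.000 -0.000 0.005 | rows 3.6
-0.731 0.042 -0.499 0.000 -0.001 0.084 | rows 5.2
-0.732 0.042 -0.116 0.000 -0.001 0.084 | rows 2.8
```

View pics/s1.png

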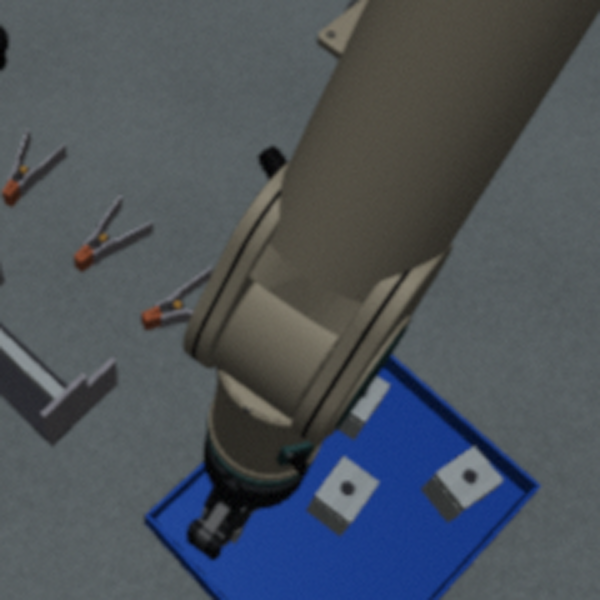

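```bash
cat >> h.py <<'E'
import json
def upd(*r):
    """advance the tracked commanded pose by the last row sent"""
    c=json.load(open("cmd.json")); R0=R.from_euler("xyz",c[3:])
    p=np.array(c[:3])+R0.apply(np.array(r[:3])*300); R1=R0*R.from_rotvec(np.array(r[3:6])*np.pi/2)
    json.dump([*p,*R1.as_euler("xyz")],open("cmd.json","w"))
def plan(*w):
    c=json.load(open("cmd.json")); st=read_state(); print("meas",np.round(st["eef_pos"],1),np.round(st["tool_rot"],3),"F",np.round(st["force"],1),"gf",round(st["gripper_force"],1))
    go(*w,base=(*c[:3],c[5]))
E
python3 - <<'E'
from h import *
json.dump([573.1,215.1,39.8,np.pi,0,1.747],open("cmd.json","w"))
upd(-0.013,0,0,0,0,0)
plan((573.5,211.5,190,1.747),(*rack(0,107),190,np.pi/2+.047),(*rack(0,107),75,np.pi/2+.047))
E
```

```text
meas [573.2 216.4  40.4] [ 3.141e+00 -1.000e-03  1.749e+00] F [-0.  -0.6  0.2] gf 0.0
now [573.8 211.3  39.8] [3.142 0.    1.747] w 63.9 t 1.9
0.001 -0.001 -0.501 0.000 0.000 0.000 | rows 3.6
-0.714 0.044 -0.501 -0.000 -0.000 0.082 | rows 5.2
-0.714 0.044 -0.117 -0.000 -0.000 0.082 | rows 2.8
```

>>> move_arm --rows "-0.013 0 0 0 0 0 -0.5;-0.013 0 0 0 0 0 -0.5;-0.013 0 0 0 0 0 1;-0.013 0 0 0 0 0 1;-0.013 0 0 0 0 0 1;-0.013 0 0 0 0 0 1;-0.013 0 0 0 0 0 1;-0.013 0 0 0 0 0 1"

```text
clock: 2.57
eef_pos: [574.9, 211.7, 41.7]
tool_rot: [3.139, -0.001, 1.747]
force: [-0.8, -0.1, 6.4]
width: 43.1
gripper_force: 61.8
```

>>> move_arm --rows "0 0 -0.13 0 0 0 1;0 0 -0.26 0 0 0 1;0 0 -0.39 0 0 0 1;0 0 -0.501 0 0 0 1;-0.14 0.01 -0.501 0 0 0.02 1;-0.28 0.02 -0.501 0 0 0.04 1;-0.42 0.03 -0.501 0 0 0.06 1;-0.55 0.04 -0.501 0 0 0.08 1;-0.65 0.044 -0.501 0 0 0.082 1;-0.714 0.044 -0.501 0 0 0.082 1;-0.714 0.044 -0.501 0 0 0.082 1;-0.714 0.044 -0.501 0 0 0.082 1"

```text
clock: 3.57
eef_pos: [624.2, 1.0, 190.5]
tool_rot: [3.141, 0.0, 1.615]
force: [0.0, 0.4, -1.8]
width: 43.1
gripper_force: 61.8
```

Run:
```python
from h import *
upd(-0.714,0.044,-0.501,0,0,0.082)
h=np.pi/2+.047
plan((*rack(0,107),110,h),(*rack(0,107),69,h))
d=cam("top"); save(d,"t2.png",(190,110,390,260),4)
```

```text
meas [624.2   1.  190.5] [3.141 0.    1.615] F [ 0.   0.4 -1.8] gf 61.8
now [624.3   2.7 190.1] [3.142 0.    1.618] w 43.1 t 3.57
-0.000 0.000 0.267 0.000 -0.000 0.000 | rows 1.9
-0.000 0.000 0.404 0.000 -0.000 0.000 | rows 1.0
```

View pics/t2.png

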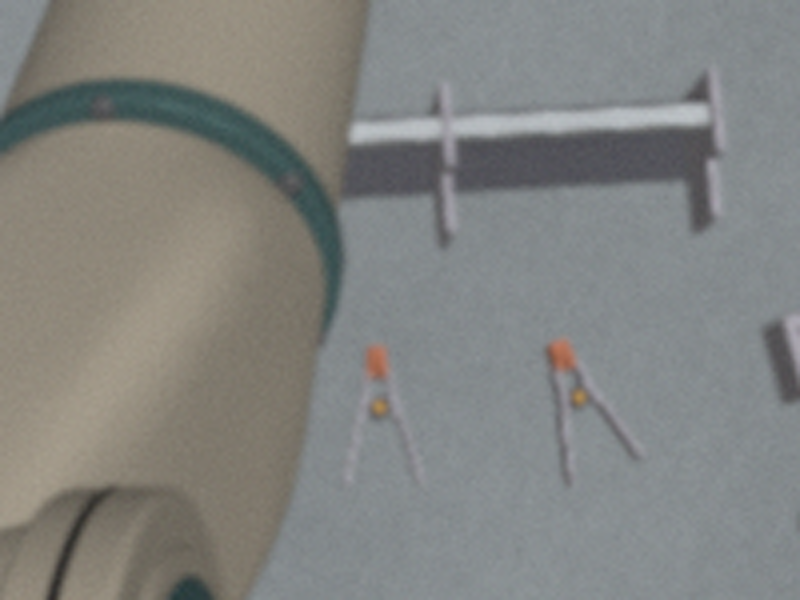

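>>> move_arm --rows "0 0 0.13 0 0 0 1;0 0 0.24 0 0 0 1;0 0 0.29 0 0 0 1;0 0 0.33 0 0 0 1;0 0 0.36 0 0 0 1;0 0 0.385 0 0 0 1;0 0 0.4 0 0 0 1;0 0 0.4 0 0 0 1;0 0 0.4 0 0 0 1"

```text
clock: 4.37
eef_pos: [624.9, 2.8, 70.8]
tool_rot: [3.14, -0.0, 1.618]
force: [0.1, 0.2, -1.5]
width: 43.0
gripper_force: 61.7
```

Run:
```python
from h import *
upd(0,0,.4,0,0,0)
h=np.pi/2
plan((*rack(0,107),150,h+.047),(502.6,270.7,150,h+.115),(502.6,270.7,40,h+.115))
d=cam("scene"); save(d,"s3.png",(150,100,350,250),4)
```

```text
meas [624.9   2.8  70.8] [ 3.14  -0.     1.618] F [ 0.1  0.2 -1.5] gf 61.7
now [624.3   2.7  70.1] [3.142 0.    1.618] w 43.0 t 4.37
-0.000 0.000 -0.266 0.000 -0.000 0.000 | rows 1.9
0.912 -0.363 -0.266 0.000 0.000 -0.043 | rows 7.1
0.912 -0.363 0.100 0.000 0.000 -0.043 | rows 2.6
```

View pics/s3.png

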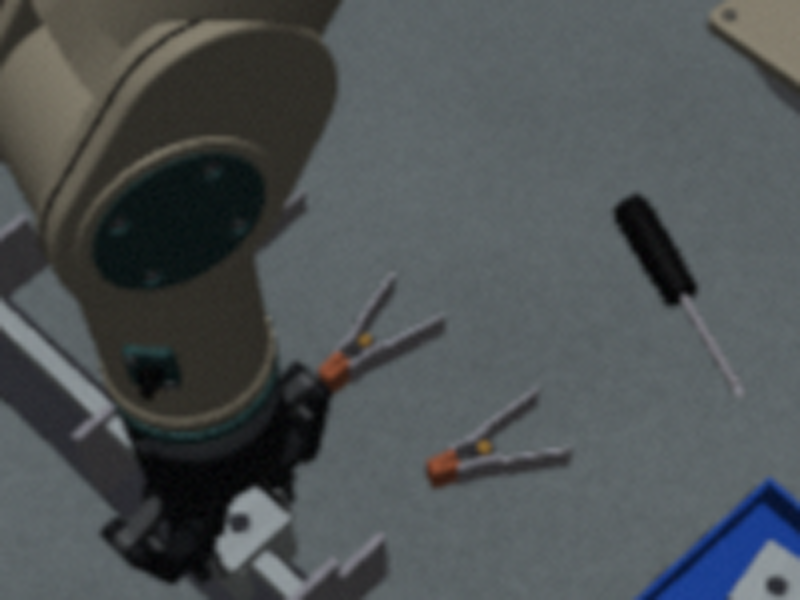

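>>> move_arm --rows "0 0 0.004 0 0 0 1;0 0 0.004 0 0 0 1;0 0 0.004 0 0 0 -0.5;0 0 0.004 0 0 0 -0.5;0 0 0.004 0 0 0 -0.5;0 0 -0.1 0 0 0 -0.5;0 0 -0.2 0 0 0 -0.5;0 0 -0.3 0 0 0 -0.5;0.3 -0.11 -0.3 0 0 -0.01 -0.5;0.6 -0.24 -0.3 0 0 -0.03 -0.5;0.912 -0.363 -0.27 0 0 -0.043 -0.5;0.912 -0.363 -0.27 0 0 -0.043 -0.5"

```text
clock: 5.42
eef_pos: [555.1, 155.9, 156.9]
tool_rot: [3.141, -0.001, 1.686]
force: [0.5, 0.8, 0.2]
width: 64.3
gripper_force: 0.0
```

Run:
```python
from h import *
upd(0.912,-0.363,-0.27,0,0,-0.043)
h=np.pi/2
plan((502.6,270.7,150,h+.115),(502.6,270.7,40,h+.115))
d=cam("scene"); save(d,"s4.png",(110,150,270,270),5)
```

```text
meas [555.1 155.9 156.9] [ 3.141e+00 -1.000e-03  1.686e+00] F [0.5 0.8 0.2] gf 0.0
now [502.6 270.8 151.1] [3.142 0.    1.686] w 64.3 t 5.42
-0.000 -0.000 0.004 -0.000 0.000 -0.000 | rows 0.0
-0.000 -0.000 0.370 -0.000 0.000 -0.000 | rows 2.6
```

View pics/s4.png

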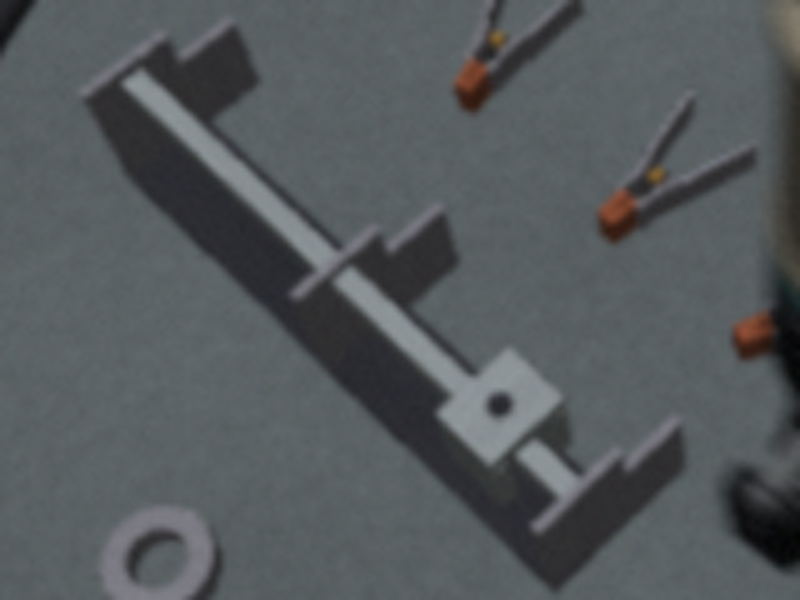

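>>> move_arm --rows "0 0 0 0 0 0 -0.5;0 0 0 0 0 0 -0.5;0 0 0 0 0 0 -0.5;0 0 0 0 0 0 -0.5;0 0 0.13 0 0 0 -0.5;0 0 0.26 0 0 0 -0.5;0 0 0.37 0 0 0 -0.5;0 0 0.37 0 0 0 -0.5;0 0 0.37 0 0 0 -0.5;0 0 0.37 0 0 0 1;0 0 0.37 0 0 0 1;0 0 0.37 0 0 0 1"

```text
clock: 6.47
eef_pos: [557.5, 154.7, 47.8]
tool_rot: [3.138, -0.001, 1.685]
force: [-0.4, -1.0, -0.3]
width: 28.4
gripper_force: 0.0
```

Run:
```python
from h import *
import pickle
upd(0,0,0.37,0,0,0)
h=np.pi/2+.047
s=pickle.load(open("scene0.pkl","rb"))
print("hole1 world",px2w(s,110+499.5/5-.5,150+404.5/5-.5,82).round(1),"target",rack(0,107).round(1))
c=json.load(open("cmd.json"))
plan((*c[:2],190,c[5]),(*rack(0,53),190,h),(*rack(0,53),110,h),(*rack(0,53),70,h))
```

```text
hole1 world [624.8   1.8  82. ] target [624.5   2.6]
meas [557.5 154.7  47.8] [ 3.138e+00 -1.000e-03  1.685e+00] F [-0.4 -1.  -0.3] gf 0.0
now [502.6 270.8  40.1] [3.142 0.    1.686] w 28.4 t 6.47
0.000 0.000 -0.500 0.000 0.000 0.000 | rows 3.6
-1.114 0.289 -0.500 -0.000 -0.000 0.043 | rows 8.3
-1.114 0.289 -0.233 -0.000 -0.000 0.043 | rows 1.9
-1.114 0.289 -0.100 -0.000 -0.000 0.043 | rows 1.0
```

>>> move_arm --rows "0 0 -0.13 0 0 0 -0.5;0 0 -0.26 0 0 0 -0.5;0 0 -0.36 0 0 0 -0.5;0 0 -0.36 0 0 0 -0.5;0 0 -0.36 0 0 0 -0.5;0 0 -0.36 0 0 0 -0.5"

```text
clock: 6.97
eef_pos: [555.7, 154.9, 154.5]
tool_rot: [3.14, -0.001, 1.686]
force: [-0.1, 0.2, -0.4]
width: 64.2
gripper_force: 0.0
```

Run:
```python
from h import *
h=np.pi/2
st=read_state(); json.dump([*st["eef_pos"],np.pi,0,st["tool_rot"][2]],open("cmd.json","w"))
plan((502.6,270.7,150,h+.115),(502.6,270.7,40,h+.115))
```

```text
meas [555.7 154.9 154.5] [ 3.140e+00 -1.000e-03  1.686e+00] F [-0.1  0.2 -0.4] gf 0.0
now [555.7 154.9 154.5] [3.142 0.    1.686] w 64.2 t 6.97
0.404 -0.132 0.015 -0.000 -0.000 0.000 | rows 3.1
0.404 -0.132 0.382 -0.000 -0.000 0.000 | rows 2.6
```

>>> move_arm --rows "0.12 -0.04 0.015 0 0 0 -0.5;0.24 -0.08 0.015 0 0 0 -0.5;0.35 -0.12 0.015 0 0 0 -0.5;0.404 -0.132 0.015 0 0 0 -0.5;0.404 -0.132 0.015 0 0 0 -0.5;0.404 -0.132 0.12 0 0 0 -0.5;0.404 -0.132 0.24 0 0 0 -0.5;0.404 -0.132 0.34 0 0 0 -0.5;0.404 -0.132 0.382 0 0 0 -0.5;0.404 -0.132 0.382 0 0 0 -0.5;0.404 -0.132 0.382 0 0 0 -0.5;0.404 -0.132 0.382 0 0 0 -0.5"

```text
clock: 7.97
eef_pos: [503.8, 270.3, 40.2]
tool_rot: [3.14, -0.0, 1.685]
force: [0.2, -0.3, 0.6]
width: 64.0
gripper_force: 0.0
```

Run:
```python
from h import *
upd(0.404,-0.132,0.382,0,0,0)
h=np.pi/2+.047
c=json.load(open("cmd.json"))
plan((502.6,270.7,40,np.pi/2+.115),(*c[:2],190,c[5]),(*rack(0,53),190,h),(*rack(0,53),110,h),(*rack(0,53),70,h))
```

```text
meas [503.8 270.3  40.2] [ 3.14  -0.     1.685] F [ 0.2 -0.3  0.6] gf 0.0
now [502.5 270.7  39.9] [3.142 0.    1.686] w 64.0 t 7.97
-0.000 0.000 -0.000 -0.000 -0.000 0.000 | rows 0.0
0.000 0.000 -0.500 0.000 0.000 0.000 | rows 3.6
-1.114 0.289 -0.500 0.000 -0.000 0.044 | rows 8.3
-1.114 0.289 -0.234 0.000 -0.000 0.044 | rows 1.9
-1.114 0.289 -0.100 0.000 -0.000 0.044 | rows 1.0
```

>>> move_arm --rows "0 0 0 0 0 0 1;0 0 0 0 0 0 1;0 0 0 0 0 0 1;0 0 0 0 0 0 1;0 0 0 0 0 0 1;0 0 -0.13 0 0 0 1;0 0 -0.26 0 0 0 1;0 0 -0.38 0 0 0 1;0 0 -0.5 0 0 0 1;-0.1 0.03 -0.5 0 0 0 1;-0.2 0.05 -0.5 0 0 0 1;-0.3 0.08 -0.5 0 0 0 1"

```text
clock: 8.97
eef_pos: [536.7, 183.7, 190.7]
tool_rot: [3.14, -0.001, 1.688]
force: [0.0, -0.2, -1.0]
width: 42.7
gripper_force: 67.1
```

Run:
```python
from h import *
upd(-.3,.08,-.5,0,0,0)
h=np.pi/2+.047
plan((*rack(0,53),190,h),(*rack(0,53),110,h),(*rack(0,53),70,h))
```

```text
meas [536.7 183.7 190.7] [ 3.140e+00 -1.000e-03  1.688e+00] F [ 0.  -0.2 -1. ] gf 67.1
now [536.7 184.1 189.9] [3.142 0.    1.686] w 42.7 t 8.97
-0.814 0.209 -0.000 0.000 -0.000 0.044 | rows 6.0
-0.814 0.209 0.266 0.000 -0.000 0.044 | rows 1.9
-0.814 0.209 0.400 0.000 -0.000 0.044 | rows 1.0
```

>>> move_arm --rows "-0.13 0.03 0 0 0 0.007 1;-0.26 0.065 0 0 0 0.014 1;-0.39 0.1 0 0 0 0.02 1;-0.52 0.133 0 0 0 0.028 1;-0.65 0.167 0 0 0 0.035 1;-0.76 0.195 0 0 0 0.044 1;-0.814 0.209 0 0 0 0.044 1;-0.814 0.209 0 0 0 0.044 1;-0.814 0.209 0 0 0 0.044 1;-0.814 0.209 0.1 0 0 0.044 1;-0.814 0.209 0.2 0 0 0.044 1;-0.814 0.209 0.24 0 0 0.044 1"

```text
clock: 9.97
eef_pos: [624.5, -48.5, 113.9]
tool_rot: [-3.136, -0.003, 1.62]
force: [-1.1, 0.2, -2.3]
width: 42.8
gripper_force: 67.3
```

Run:
```python
from h import *
upd(-.814,.209,.24,0,0,.044)
h=np.pi/2
plan((*rack(0,53),70,h+.047),(*rack(0,53),155,h+.047),(428,223,155,h+.155),(428,223,40,h+.155))
```

```text
meas [624.5 -48.5 113.9] [-3.136e+00 -3.000e-03  1.620e+00] F [-1.1  0.2 -2.3] gf 67.3
now [627.1 -51.3 117.9] [3.142 0.    1.617] w 42.8 t 9.97
-0.000 -0.000 0.160 0.000 0.000 -0.000 | rows 1.1
-0.000 -0.000 -0.124 0.000 0.000 -0.000 | rows 2.0
0.944 -0.621 -0.124 0.000 0.000 -0.069 | rows 8.1
0.944 -0.621 0.260 0.000 0.000 -0.069 | rows 2.8
```

>>> move_arm --rows "0 0 0 0 0 0 1;0 0 0.06 0 0 0 1;0 0 0.11 0 0 0 1;0 0 0.15 0 0 0 1;0 0 0.162 0 0 0 1;0 0 0.162 0 0 0 1;0 0 0.162 0 0 0 1"

```text
clock: 10.55
eef_pos: [627.8, -51.3, 69.4]
tool_rot: [3.14, -0.0, 1.617]
force: [0.6, -0.5, -1.5]
width: 42.6
gripper_force: 67.2
```

Run:
```python
from h import *
upd(0,0,.162,0,0,0)
h=np.pi/2
plan((*rack(0,53),155,h+.047),(428,223,155,h+.155),(428,223,40,h+.155))
```

```text
meas [627.8 -51.3  69.4] [ 3.14  -0.     1.617] F [ 0.6 -0.5 -1.5] gf 67.2
now [627.1 -51.3  69.3] [3.142 0.    1.617] w 42.6 t 10.55
-0.000 -0.000 -0.286 0.000 0.000 -0.000 | rows 2.1
0.944 -0.621 -0.286 0.000 0.000 -0.069 | rows 8.1
0.944 -0.621 0.098 0.000 0.000 -0.069 | rows 2.8
```

>>> move_arm --rows "0 0 0.003 0 0 0 1;0 0 0.003 0 0 0 -0.5;0 0 0.003 0 0 0 -0.5;0 0 0.003 0 0 0 -0.5;0 0 -0.1 0 0 0 -0.5;0 0 -0.2 0 0 0 -0.5;0 0 -0.286 0 0 0 -0.5;0.1 -0.066 -0.286 0 0 -0.007 -0.5;0.2 -0.132 -0.286 0 0 -0.015 -0.5;0.3 -0.198 -0.286 0 0 -0.022 -0.5;0.4 -0.264 -0.286 0 0 -0.03 -0.5;0.5 -0.33 -0.286 0 0 -0.038 -0.5"

```text
clock: 11.55
eef_pos: [520.3, 94.8, 154.4]
tool_rot: [3.141, -0.0, 1.677]
force: [-0.1, 0.8, -0.8]
width: 63.8
gripper_force: 0.0
```

Run:
```python
from h import *
upd(.5,-.33,-.286,0,0,-.038)
h=np.pi/2
plan((428,223,155,h+.155),(428,223,40,h+.155))
```

```text
meas [520.3  94.8 154.4] [ 3.141 -0.     1.677] F [-0.1  0.8 -0.8] gf 0.0
now [521.2  94.  155.1] [3.142 0.    1.677] w 63.8 t 11.55
0.460 -0.264 0.000 0.000 0.000 -0.031 | rows 3.8
0.460 -0.264 0.384 0.000 0.000 -0.031 | rows 2.8
```

>>> move_arm --rows "0.11 -0.063 0 0 0 -0.008 -0.5;0.22 -0.126 0 0 0 -0.016 -0.5;0.33 -0.19 0 0 0 -0.024 -0.5;0.43 -0.25 0 0 0 -0.031 -0.5;0.46 -0.264 0 0 0 -0.031 -0.5;0.46 -0.264 0 0 0 -0.031 -0.5;0.46 -0.264 0.12 0 0 -0.031 -0.5;0.46 -0.264 0.24 0 0 -0.031 -0.5;0.46 -0.264 0.34 0 0 -0.031 -0.5;0.46 -0.264 0.384 0 0 -0.031 -0.5;0.46 -0.264 0.384 0 0 -0.031 -0.5;0.46 -0.264 0.384 0 0 -0.031 -0.5"

```text
clock: 12.55
eef_pos: [428.9, 220.9, 38.6]
tool_rot: [-3.141, 0.001, 1.723]
force: [-0.2, -0.3, 1.6]
width: 64.3
gripper_force: 0.0
```

Run:
```python
from h import *
upd(.46,-.264,.384,0,0,-.031)
h=np.pi/2
c=json.load(open("cmd.json"))
plan((*c[:2],190,c[5]),(*rack(0,-53),190,h+.047))
```

```text
meas [428.9 220.9  38.6] [-3.141e+00  1.000e-03  1.723e+00] F [-0.2 -0.3  1.6] gf 0.0
now [427.9 222.8  39.9] [3.142 0.    1.725] w 64.3 t 12.55
0.000 0.000 -0.500 0.000 0.000 0.000 | rows 3.6
-1.357 0.477 -0.500 -0.000 -0.000 0.069 | rows 10.3
```

>>> move_arm --rows "0 0 0 0 0 0 1;0 0 0 0 0 0 1;0 0 0 0 0 0 1;0 0 0 0 0 0 1;0 0 0 0 0 0 1;0 0 -0.13 0 0 0 1;0 0 -0.26 0 0 0 1;0 0 -0.38 0 0 0 1;0 0 -0.5 0 0 0 1;-0.12 0.04 -0.5 0 0 0 1;-0.24 0.08 -0.5 0 0 0 1;-0.36 0.12 -0.5 0 0 0 1"

```text
clock: 13.55
eef_pos: [480.8, 121.8, 190.6]
tool_rot: [3.139, -0.001, 1.729]
force: [1.2, -0.9, -1.9]
width: 43.0
gripper_force: 62.1
```

Run:
```python
from h import *
upd(-.36,.12,-.5,0,0,0)
h=np.pi/2+.047
plan((*rack(0,-53),190,h),(*rack(0,-53),110,h),(*rack(0,-53),70,h))
```

```text
meas [480.8 121.8 190.6] [ 3.139e+00 -1.000e-03  1.729e+00] F [ 1.2 -0.9 -1.9] gf 62.1
now [480.1 121.7 189.9] [3.142 0.    1.725] w 43.0 t 13.55
-0.997 0.357 -0.000 -0.000 -0.000 0.069 | rows 7.6
-0.997 0.357 0.266 -0.000 -0.000 0.069 | rows 1.9
-0.997 0.357 0.400 -0.000 -0.000 0.069 | rows 1.0
```

>>> move_arm --rows "-0.125 0.045 0 0 0 0.009 1;-0.25 0.09 0 0 0 0.018 1;-0.375 0.135 0 0 0 0.027 1;-0.5 0.18 0 0 0 0.036 1;-0.625 0.225 0 0 0 0.045 1;-0.75 0.27 0 0 0 0.054 1;-0.875 0.315 0 0 0 0.063 1;-0.97 0.347 0 0 0 0.069 1;-0.997 0.357 0 0 0 0.069 1;-0.997 0.357 0 0 0 0.069 1;-0.997 0.357 0.1 0 0 0.069 1;-0.997 0.357 0.2 0 0 0.069 1"

```text
clock: 14.55
eef_pos: [633.1, -155.8, 130.3]
tool_rot: [3.137, -0.001, 1.619]
force: [0.7, -0.4, -2.8]
width: 43.2
gripper_force: 62.0
```

Run:
```python
from h import *
upd(-.997,.357,.2,0,0,.069)
h=np.pi/2
plan((*rack(0,-53),70,h+.047))
```

```text
meas [ 633.1 -155.8  130.3] [ 3.137e+00 -1.000e-03  1.619e+00] F [ 0.7 -0.4 -2.8] gf 62.0
now [ 632.  -157.4  129.9] [3.142 0.    1.617] w 43.2 t 14.55
0.000 0.000 0.200 0.000 0.000 -0.000 | rows 1.4
```

>>> move_arm --rows "0 0 0 0 0 0 1;0 0 0.08 0 0 0 1;0 0 0.14 0 0 0 1;0 0 0.18 0 0 0 1;0 0 0.204 0 0 0 1;0 0 0.204 0 0 0 1;0 0 0.204 0 0 0 -0.5;0 0 0.204 0 0 0 -0.5;0 0 0.204 0 0 0 -0.5;0 0 0.1 0 0 0 -0.5;0 0 0 0 0 0 -0.5;0 0 -0.083 0 0 0 -0.5"

```text
clock: 15.55
eef_pos: [632.3, -158.0, 155.8]
tool_rot: [3.141, 0.001, 1.616]
force: [-0.4, -0.4, 1.2]
width: 64.0
gripper_force: 0.0
```

Run:
```python
from h import *
upd(0,0,-.083,0,0,0)
h=np.pi/2
plan((420.9,334.3,155,h-.16),(420.9,334.3,40,h-.16))
```

```text
meas [ 632.3 -158.   155.8] [3.141e+00 1.000e-03 1.616e+00] F [-0.4 -0.4  1.2] gf 0.0
now [ 632.  -157.4  154.8] [3.142 0.    1.617] w 64.0 t 15.55
1.670 -0.627 -0.001 0.000 -0.000 0.131 | rows 12.8
1.670 -0.627 0.383 0.000 -0.000 0.131 | rows 2.8
```

>>> move_arm --rows "0.12 -0.045 0 0 0 0.01 -0.5;0.24 -0.09 0 0 0 0.02 -0.5;0.36 -0.135 0 0 0 0.03 -0.5;0.48 -0.18 0 0 0 0.04 -0.5;0.6 -0.225 0 0 0 0.05 -0.5;0.72 -0.27 0 0 0 0.06 -0.5;0.84 -0.315 0 0 0 0.07 -0.5;0.96 -0.36 0 0 0 0.08 -0.5"

```text
clock: 16.22
eef_pos: [510.2, 126.7, 154.4]
tool_rot: [3.141, -0.001, 1.49]
force: [0.4, 0.5, 0.7]
width: 63.8
gripper_force: 0.0
```

Run:
```python
from h import *
upd(.96,-.36,0,0,0,.08)
h=np.pi/2
plan((420.9,334.3,155,h-.16),(420.9,334.3,40,h-.16))
```

```text
meas [510.2 126.7 154.4] [ 3.141e+00 -1.000e-03  1.490e+00] F [0.4 0.5 0.7] gf 0.0
now [510.8 125.3 154.8] [3.142 0.    1.491] w 63.8 t 16.22
0.671 -0.354 -0.001 0.000 -0.000 0.051 | rows 5.5
0.671 -0.354 0.383 0.000 -0.000 0.051 | rows 2.8
```

>>> move_arm --rows "0.11 -0.06 0 0 0 0.01 -0.38;0.22 -0.12 0 0 0 0.02 -0.38;0.33 -0.18 0 0 0 0.03 -0.38;0.44 -0.24 0 0 0 0.04 -0.38;0.55 -0.3 0 0 0 0.051 -0.38;0.65 -0.343 0 0 0 0.051 -0.38;0.671 -0.354 0 0 0 0.051 -0.38;0.671 -0.354 0.1 0 0 0.051 -0.38;0.671 -0.354 0.2 0 0 0.051 -0.38;0.671 -0.354 0.3 0 0 0.051 -0.38;0.671 -0.354 0.368 0 0 0.051 -0.38;0.671 -0.354 0.368 0 0 0.051 -0.38"

```text
clock: 17.22
eef_pos: [419.2, 332.5, 40.3]
tool_rot: [-3.137, 0.004, 1.411]
force: [-0.7, -0.6, -0.0]
width: 58.5
gripper_force: 0.0
```

Run:
```python
from h import *
upd(.671,-.354,.368,0,0,.051)
h=np.pi/2
plan((420.9,334.3,44,h-.16),(420.9,334.3,190,h-.16),(*rack(0,-107),190,h+.047))
```

```text
meas [419.2 332.5  40.3] [-3.137  0.004  1.411] F [-0.7 -0.6 -0. ] gf 0.0
now [420.9 334.4  44.4] [3.142 0.    1.411] w 58.5 t 17.22
-0.000 0.000 0.001 -0.000 -0.000 0.000 | rows 0.0
-0.000 0.000 -0.485 -0.000 -0.000 0.000 | rows 3.5
-1.682 0.992 -0.485 -0.000 0.000 -0.131 | rows 14.0
```

>>> move_arm --rows "0 0 0 0 0 0 -0.38;0 0 0 0 0 0 1;0 0 0 0 0 0 1;0 0 0 0 0 0 1;0 0 0 0 0 0 1;0 0 0 0 0 0 1;0 0 -0.13 0 0 0 1;0 0 -0.26 0 0 0 1;0 0 -0.38 0 0 0 1;0 0 -0.485 0 0 0 1;0 0 -0.485 0 0 0 1"

```text
clock: 18.13
eef_pos: [424.3, 336.0, 195.4]
tool_rot: [3.134, -0.009, 1.411]
force: [1.1, 0.3, -1.4]
width: 43.1
gripper_force: 61.6
```

Run:
```python
from h import *
upd(0,0,-.485,0,0,0)
h=np.pi/2
plan((*rack(0,-107),190,h+.047))
```

```text
meas [424.3 336.  195.4] [ 3.134 -0.009  1.411] F [ 1.1  0.3 -1.4] gf 61.6
now [420.9 334.4 189.9] [3.142 0.    1.411] w 43.1 t 18.13
-1.682 0.992 -0.000 -0.000 0.000 -0.131 | rows 14.1
```

>>> move_arm --rows "-0.11 0.064 0 0 0 -0.008 1;-0.22 0.128 0 0 0 -0.016 1;-0.33 0.192 0 0 0 -0.024 1;-0.44 0.256 0 0 0 -0.032 1;-0.55 0.32 0 0 0 -0.04 1;-0.66 0.384 0 0 0 -0.048 1;-0.77 0.448 0 0 0 -0.056 1;-0.88 0.512 0 0 0 -0.064 1;-0.96 0.57 0 0 0 -0.075 1"

```text
clock: 18.88
eef_pos: [544.0, 18.8, 189.1]
tool_rot: [3.142, 0.001, 1.527]
force: [0.6, 0.7, -0.6]
width: 43.0
gripper_force: 61.6
```

Run:
```python
from h import *
upd(-.96,.57,0,0,0,-.075)
h=np.pi/2
plan((*rack(0,-107),190,h+.047))
```

```text
meas [544.   18.8 189.1] [3.142e+00 1.000e-03 1.527e+00] F [ 0.6  0.7 -0.6] gf 61.6
now [544.   22.9 189.9] [3.142 0.    1.529] w 43.0 t 18.88
-0.767 0.334 -0.000 0.000 0.000 -0.056 | rows 6.0
```

>>> move_arm --rows "-0.12 0.052 0 0 0 -0.01 1;-0.24 0.104 0 0 0 -0.02 1;-0.36 0.156 0 0 0 -0.03 1;-0.48 0.208 0 0 0 -0.04 1;-0.6 0.26 0 0 0 -0.05 1;-0.7 0.305 0 0 0 -0.056 1;-0.767 0.334 0 0 0 -0.056 1;-0.767 0.334 0 0 0 -0.056 1;-0.767 0.334 0.1 0 0 -0.056 1;-0.767 0.334 0.2 0 0 -0.056 1;-0.767 0.334 0.2 0 0 -0.056 1;-0.767 0.334 0.2 0 0 -0.056 1"

```text
clock: 19.88
eef_pos: [632.9, -210.0, 127.4]
tool_rot: [-3.137, -0.002, 1.617]
force: [-0.4, 0.5, -0.4]
width: 42.7
gripper_force: 61.4
```

Run:
```python
from h import *
upd(-.767,.334,.2,0,0,-.056)
h=np.pi/2
plan((*rack(0,-107),74,h+.047))
```

```text
meas [ 632.9 -210.   127.4] [-3.137e+00 -2.000e-03  1.617e+00] F [-0.4  0.5 -0.4] gf 61.4
now [ 634.5 -211.2  129.9] [3.142 0.    1.617] w 42.7 t 19.88
-0.000 0.000 0.186 0.000 0.000 -0.000 | rows 1.3
```

>>> move_arm --rows "0 0 0 0 0 0 1;0 0 0.07 0 0 0 1;0 0 0.13 0 0 0 1;0 0 0.17 0 0 0 1;0 0 0.189 0 0 0 1;0 0 0.189 0 0 0 1;0 0 0.189 0 0 0 -0.5;0 0 0.189 0 0 0 -0.5;0 0 0.189 0 0 0 -0.5;0 0 0.1 0 0 0 -0.5;0 0 0 0 0 0 -0.5;0 0 -0.083 0 0 0 -0.5"

```text
clock: 20.88
eef_pos: [634.7, -211.9, 155.5]
tool_rot: [3.141, 0.001, 1.616]
force: [0.9, 0.4, -0.0]
width: 64.2
gripper_force: 0.0
```

>>> move_arm --rows "0 -0.12 0 0 0 0 -1;0 -0.24 0 0 0 0 -1;0 -0.36 0 0 0 0 -1;0.1 -0.48 0 0 0 0 -1;0.22 -0.6 0 0 0 0 -1;0.34 -0.6 0 0 0 0 -1;0.46 -0.6 0 0 0 0 -1;0.58 -0.6 0 0 0 0 -1;0.7 -0.6 0 0 0 0 -1;0.82 -0.6 0 0 0 0 -1;0.94 -0.6 0 0 0 0 -1"

```text
clock: 21.8
eef_pos: [441.9, 63.6, 154.4]
tool_rot: [3.14, -0.0, 1.616]
force: [0.4, -0.4, -0.1]
width: 85.5
gripper_force: 0.0
```

Run:
```python
from h import *
upd(0,0,-.083,0,0,0); upd(.94,-.6,0,0,0,0)
plan((470,40,150,1.2))
import pickle
t=cam("top"); s=cam("scene"); pickle.dump((t,s),open("v5.pkl","wb"))
a=cv2.resize(t["img"][125:245,205:365],None,fx=2.5,fy=2.5); b=cv2.resize(s["img"][140:270,110:300],None,fx=2.1,fy=2.1)
c=np.zeros((max(a.shape[0],b.shape[0]),a.shape[1]+b.shape[1],3),np.uint8); c[:a.shape[0],:a.shape[1]]=a; c[:b.shape[0],a.shape[1]:]=b
cv2.imwrite("pics/v5.png",c[:,:,::-1]); print(c.shape,a.shape)
```

```text
meas [441.9  63.6 154.4] [ 3.14  -0.     1.616] F [ 0.4 -0.4 -0.1] gf 0.0
now [441.6  62.2 154.8] [3.142 0.    1.617] w 85.5 t 21.8
-0.078 0.091 0.016 -0.000 -0.000 0.266 | rows 3.3
(300, 799, 3) (300, 400, 3)
```

View pics/v5.png

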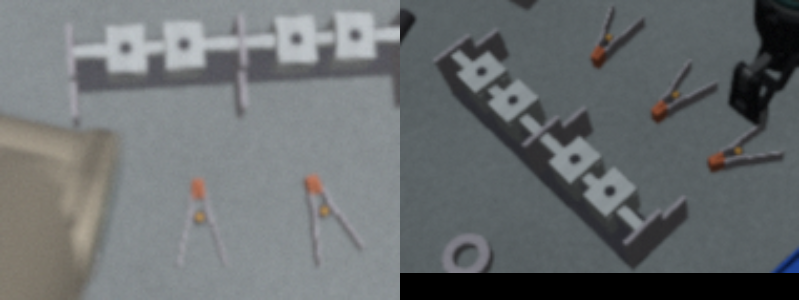

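```bash
cat >> h.py <<'E'
def clips(d,z=22):
    hsv=cv2.cvtColor(d["img"],cv2.COLOR_RGB2HSV); out=[]
    for lo,hi in [((3,110,90),(13,255,255)),((14,110,90),(26,255,255))]:
        n,_,st,ce=cv2.connectedComponentsWithStats(cv2.inRange(hsv,lo,hi))
        out.append([px2w(d,*c,z)[:2] for s_,c in zip(st[1:],ce[1:]) if 4<=s_[4]<150])
    res=[]
    for j in out[0]:
        for p in out[1]:
            if 15<np.hypot(*(j-p))<40 and 380<p[0]<620 and -330<p[1]<110: res.append((*p.round(1),np.hypot(*(j-p)).round(1),np.arctan2(*(j-p)[::-1]).round(3)))
    return res
E
python3 - <<'E'
from h import *
import pickle
t,s=pickle.load(open("v5.pkl","rb"))
print(clips(pickle.load(open("top0.pkl","rb")))); print(clips(t)); print(clips(s)); print(clips(pickle.load(open("scene0.pkl","rb"))))
for k,y in (((232,22),-160),((440,208),0),((680,420),160)):
    print(px2w(s,110+(k[0]+.5)/5-.5,150+(k[1]+.5)/5-.5,55)[:2].round(1), rack(-60,y).round(1))
print(read_state()["qpos"].round(2))
E
```

```text
[(np.float64(474.9), np.float64(-185.5), np.float64(27.6), np.float64(0.359)), (np.float64(469.6), np.float64(39.9), np.float64(27.6), np.float64(-0.324)), (np.float64(470.6), np.float64(-65.3), np.float64(27.7), np.float64(0.022))]
[(np.float64(474.9), np.float64(-185.5), np.float64(27.3), np.float64(0.363)), (np.float64(470.6), np.float64(-65.3), np.float64(27.4), np.float64(0.029))]
[(np.float64(478.0), np.float64(-186.7), np.float64(26.8), np.float64(0.317)), (np.float64(473.7), np.float64(-66.3), np.float64(27.4), np.float64(0.03)), (np.float64(472.6), np.float64(39.3), np.float64(27.3), np.float64(-0.337))]
[(np.float64(478.5), np.float64(-186.8), np.float64(26.3), np.float64(0.317)), (np.float64(473.9), np.float64(-66.8), np.float64(27.3), np.float64(0.037)), (np.float64(472.7), np.float64(38.8), np.float64(27.0), np.float64(-0.334))]
[ 581.8 -268.1] [ 577.1 -266.9]
[ 574.2 -108.3] [ 569.6 -107.1]
[565.6  52.3] [562.   52.7]
[-0.49  0.53  0.4   2.16 -0.41  0.52  0.28]
```

```bash
sed -i 's/^RK=.*/RK=(631.2,-104.3,0.047)/' h.py
cat >> h.py <<'E'
def grasp(x,y,a): return (x-30*np.cos(a),y-30*np.sin(a))
E
python3 - <<'E'
from h import *
g=grasp(471.5,39.6,-.335); plan((*g,100,np.pi-.335));
E
```

```text
meas [441.4  68.9 153.9] [ 3.142e+00 -3.000e-03  1.628e+00] F [-0.7  0.2  0.3] gf 0.0
now [441.6  62.2 154.8] [3.142 0.    1.617] w 85.3 t 21.9
-0.043 0.003 0.183 0.000 0.000 -0.757 | rows 9.5
```

>>> move_arm --rows "-0.01 0 0.02 0 0 -0.076 -1;-0.02 0 0.04 0 0 -0.152 -1;-0.03 0 0.06 0 0 -0.228 -1;-0.04 0 0.08 0 0 -0.304 -1;-0.043 0.003 0.1 0 0 -0.38 -1;-0.043 0.003 0.12 0 0 -0.456 -1;-0.043 0.003 0.14 0 0 -0.532 -1;-0.043 0.003 0.16 0 0 -0.608 -1;-0.043 0.003 0.18 0 0 -0.684 -1;-0.043 0.003 0.183 0 0 -0.757 -1;-0.043 0.003 0.183 0 0 -0.757 -1;-0.043 0.003 0.183 0 0 -0.757 -1"

```text
clock: 22.9
eef_pos: [443.6, 48.4, 99.2]
tool_rot: [3.141, 0.001, 2.802]
force: [-0.0, -1.1, 0.3]
width: 85.5
gripper_force: 0.0
```

Run:
```python
from h import *
upd(-.043,.003,.183,0,0,-.757)
g=grasp(471.5,39.6,-.335); plan((*g,17,np.pi-.335));
```

```text
meas [443.6  48.4  99.2] [3.141e+00 1.000e-03 2.802e+00] F [-0.  -1.1  0.3] gf 0.0
now [443.1  49.4  99.9] [3.142 0.    2.806] w 85.5 t 22.9
-0.000 0.000 0.276 0.000 0.000 -0.000 | rows 2.0
```

>>> move_arm --rows "0 0 0.09 0 0 0 -1;0 0 0.16 0 0 0 -1;0 0 0.21 0 0 0 -1;0 0 0.245 0 0 0 -1;0 0 0.265 0 0 0 -1;0 0 0.275 0 0 0 -1;0 0 0.275 0 0 0 -1;0 0 0.275 0 0 0 0;0 0 0.275 0 0 0 0;0 0 0.275 0 0 0 0"

```text
clock: 23.73
eef_pos: [443.5, 48.7, 16.8]
tool_rot: [-3.141, 0.001, 2.804]
force: [0.2, 0.1, -0.4]
width: 51.6
gripper_force: 0.0
```

Run:
```python
from h import *
upd(0,0,.275,0,0,0)
plan(); s=cam("scene"); print(clips(s))
save(s,"s6.png",(200,150,360,270),5)
```

```text
meas [443.5  48.7  16.8] [-3.141e+00  1.000e-03  2.804e+00] F [ 0.2  0.1 -0.4] gf 0.0
now [443.1  49.4  17.4] [3.142 0.    2.806] w 51.6 t 23.73
[(np.float64(478.0), np.float64(-187.5), np.float64(27.0), np.float64(0.344)), (np.float64(474.3), np.float64(-66.4), np.float64(26.5), np.float64(0.025)), (np.float64(472.6), np.float64(39.3), np.float64(27.6), np.float64(-0.348))]
```

View pics/s6.png

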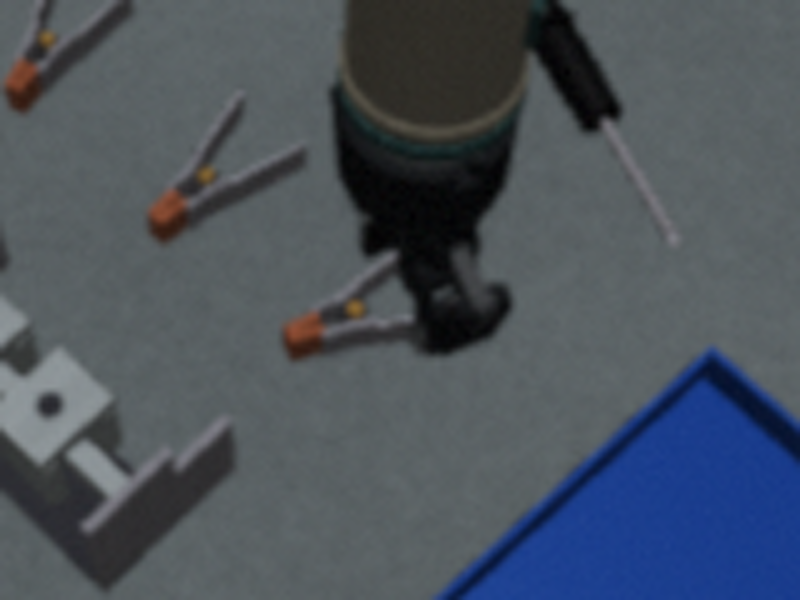

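>>> move_arm --rows "0 0 0 0 0 0 0.3;0 0 0 0 0 0 0.5;0 0 0 0 0 0 1;0 0 0 0 0 0 1;0 0 0 0 0 0 1;0 0 0 0 0 0 1;0 0 0 0 0 0 1;0 0 0 0 0 0 1"

```text
clock: 24.45
eef_pos: [443.9, 49.6, 17.6]
tool_rot: [3.141, 0.002, 2.806]
force: [-1.0, 1.2, 8.8]
width: 22.1
gripper_force: 58.6
```

Run:
```python
from h import *
c=json.load(open("cmd.json")); h=np.pi+.047
plan((*c[:2],37,c[5]),(*rack(-150,160),37,h),(*rack(-108,160),37,h)); s=cam("scene"); print(clips(s))
```

```text
meas [443.9  49.6  17.6] [3.141e+00 2.000e-03 2.806e+00] F [-1.   1.2  8.8] gf 58.6
now [443.1  49.4  17.4] [3.142 0.    2.806] w 22.1 t 24.45
0.000 0.000 -0.065 0.000 0.000 0.000 | rows 0.5
-0.098 0.031 -0.065 -0.000 0.000 -0.243 | rows 3.1
-0.228 0.083 -0.065 -0.000 0.000 -0.243 | rows 1.0
[(np.float64(478.0), np.float64(-187.5), np.float64(27.0), np.float64(0.344)), (np.float64(473.7), np.float64(-66.3), np.float64(27.0), np.float64(0.019)), (np.float64(475.3), np.float64(36.3), np.float64(27.3), np.float64(-0.67)), (np.float64(475.3), np.float64(36.3), np.float64(27.9), np.float64(0.051))]
```

>>> move_arm --rows "0 0 -0.03 0 0 0 1;0 0 -0.066 0 0 0 1;0 0 -0.066 0 0 0 1;-0.02 0.006 -0.066 0 0 -0.05 1;-0.04 0.012 -0.066 0 0 -0.1 1;-0.06 0.018 -0.066 0 0 -0.15 1;-0.08 0.024 -0.066 0 0 -0.2 1;-0.098 0.031 -0.066 0 0 -0.243 1;-0.098 0.031 -0.066 0 0 -0.243 1;-0.098 0.031 -0.066 0 0 -0.243 1;-0.098 0.031 -0.066 0 0 -0.243 1"

```text
clock: 25.42
eef_pos: [473.4, 48.1, 36.0]
tool_rot: [-3.141, -0.001, -3.097]
force: [-0.8, -0.1, -0.1]
width: 21.7
gripper_force: 59.2
```

Run:
```python
from h import *
upd(-.098,.031,-.066,0,0,-.243)
h=np.pi+.047
plan((*rack(-110,160),37,h)); s=cam("scene"); print(clips(s,41),rack(-60,160))
save(s,"s7.png",(230,190,340,270),6)
```

```text
meas [473.4  48.1  36. ] [-3.141e+00 -1.000e-03 -3.097e+00] F [-0.8 -0.1 -0.1] gf 59.2
now [473.9  48.5  37.2] [ 3.142  0.    -3.095] w 21.7 t 25.42
-0.133 0.000 0.001 -0.000 0.000 -0.000 | rows 1.0
[(np.float64(485.2), np.float64(-175.3), np.float64(26.3), np.float64(0.344)), (np.float64(481.5), np.float64(-57.2), np.float64(25.9), np.float64(0.032)), (np.float64(507.3), np.float64(48.2), np.float64(27.3), np.float64(-0.332)), (np.float64(507.3), np.float64(48.2), np.float64(26.9), np.float64(0.419))] [563.74902611  52.70435064]
```

View pics/s7.png

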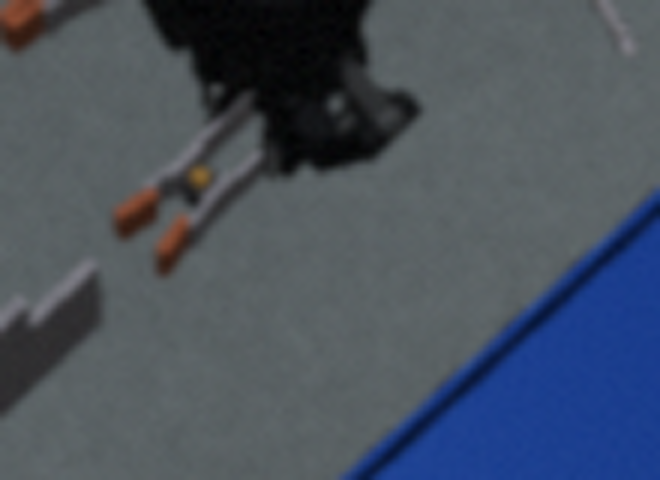

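>>> move_arm --rows "-0.04 0.003 0 0 0 0 1;-0.08 0.003 0 0 0 0 1;-0.11 0.003 0 0 0 0 1;-0.133 0.003 0 0 0 0 1;-0.133 0.003 0 0 0 0 1;-0.133 0.003 0 0 0 0 1"

```text
clock: 25.97
eef_pos: [513.5, 50.9, 36.1]
tool_rot: [-3.141, -0.001, -3.096]
force: [0.4, -0.3, -0.4]
width: 22.3
gripper_force: 59.1
```

Run:
```python
from h import *
upd(-.133,.003,0,0,0,0)
plan(); s=cam("scene"); print(clips(s,41),rack(-60,160))
```

```text
meas [513.5  50.9  36.1] [-3.141e+00 -1.000e-03 -3.096e+00] F [ 0.4 -0.3 -0.4] gf 59.1
now [513.8  51.2  37.2] [ 3.142  0.    -3.095] w 22.3 t 25.97
[(np.float64(485.1), np.float64(-174.6), np.float64(26.3), np.float64(0.308)), (np.float64(481.8), np.float64(-57.9), np.float64(25.8), np.float64(0.054)), (np.float64(548.0), np.float64(51.2), np.float64(30.5), np.float64(-0.345)), (np.float64(548.0), np.float64(51.2), np.float64(27.7), np.float64(0.398))] [563.74902611  52.70435064]
```

>>> move_arm --rows "0 0 0 0 0 0 -1;0 0 0 0 0 0 -1;0 0 0 0 0 0 -1;0 0 0 0 0 0 -1;0 0 0 0 0 0 -1;0 0 -0.08 0 0 0 -1;0 0 -0.18 0 0 0 -1;0 0 -0.28 0 0 0 -1;0.06 0 -0.33 0 0 0 -1;0.12 0 -0.33 0 0 0 -1;0.12 0 -0.33 0 0 0 -1"

```text
clock: 26.93
eef_pos: [474.7, 48.6, 136.1]
tool_rot: [-3.14, -0.002, -3.095]
force: [-1.0, 0.2, 0.0]
width: 85.3
gripper_force: 0.0
```

Run:
```python
from h import *
upd(.12,0,-.33,0,0,0)
s=cam("scene"); t=cam("top"); print(clips(s,41));print(clips(s,22)); print(clips(t,22))
g=grasp(472.3,-65.9,.03); plan((*g,100,np.pi+.03),(*g,17.5,np.pi+.03))
```

```text
[(np.float64(485.2), np.float64(-175.3), np.float64(26.3), np.float64(0.344)), (np.float64(481.5), np.float64(-57.2), np.float64(26.2), np.float64(0.035)), (np.float64(544.1), np.float64(49.6), np.float64(28.6), np.float64(0.223))]
[(np.float64(478.0), np.float64(-187.5), np.float64(27.0), np.float64(0.344)), (np.float64(474.3), np.float64(-66.4), np.float64(26.9), np.float64(0.035)), (np.float64(538.5), np.float64(43.1), np.float64(29.3), np.float64(0.223))]
[]
meas [477.7  48.9 135.5] [-3.141  0.    -3.095] F [ 0.7 -0.4  0.6] gf 0.0
now [477.8  49.6 136.2] [ 3.142  0.    -3.095] w 85.5 t 27.03
0.136 -0.382 0.121 0.000 -0.000 0.010 | rows 3.0
0.136 -0.382 0.396 0.000 -0.000 0.010 | rows 2.0
```

>>> move_arm --rows "0.035 -0.1 0 0 0 0.003 -1;0.07 -0.2 0 0 0 0.006 -1;0.105 -0.3 0.03 0 0 0.01 -1;0.136 -0.382 0.1 0 0 0.01 -1;0.136 -0.382 0.13 0 0 0.01 -1;0.136 -0.382 0.21 0 0 0.01 -1;0.136 -0.382 0.28 0 0 0.01 -1;0.136 -0.382 0.33 0 0 0.01 -1;0.136 -0.382 0.365 0 0 0.01 -1;0.136 -0.382 0.385 0 0 0.01 -1;0.136 -0.382 0.395 0 0 0.01 -1;0.136 -0.382 0.395 0 0 0.01 -1"

```text
clock: 28.03
eef_pos: [442.6, -66.9, 16.2]
tool_rot: [3.141, -0.0, -3.111]
force: [-0.2, -0.6, -0.3]
width: 85.7
gripper_force: 0.0
```

Run:
```python
from h import *
upd(.136,-.382,.395,0,0,.01)
s=cam("scene");print(clips(s,22))
g=grasp(472.3,-65.9,.03); plan((*g,17.5,np.pi+.03))
```

```text
[(np.float64(478.0), np.float64(-187.5), np.float64(27.0), np.float64(0.344)), (np.float64(474.3), np.float64(-66.4), np.float64(26.5), np.float64(0.025)), (np.float64(538.6), np.float64(43.6), np.float64(29.1), np.float64(0.207))]
meas [442.7 -67.   16.7] [ 3.142  0.    -3.111] F [ 0.7 -0.7 -0.8] gf 0.0
now [442.3 -66.8  17.7] [ 3.142  0.    -3.111] w 86.0 t 28.08
0.000 0.000 0.001 0.000 -0.000 0.000 | rows 0.0
```

>>> move_arm --rows "0 0 -0.004 0 0 0 0;0 0 -0.004 0 0 0 0;0 0 -0.004 0 0 0 0.4;0 0 -0.004 0 0 0 1;0 0 -0.004 0 0 0 1;0 0 -0.004 0 0 0 1;0 0 -0.004 0 0 0 1;0 0 -0.004 0 0 0 1;0 0 -0.004 0 0 0 1;0 0 -0.03 0 0 0 1;0 0 -0.065 0 0 0 1;0 0 -0.065 0 0 0 1"

```text
clock: 29.08
eef_pos: [443.0, -67.2, 37.4]
tool_rot: [-3.142, 0.002, -3.112]
force: [0.0, 0.6, 0.2]
width: 21.9
gripper_force: 59.1
```

Run:
```python
from h import *
upd(0,0,-.065,0,0,0); h=np.pi+.047
plan((*rack(-150,0),37,h),(*rack(-110,0),37,h)); s=cam("scene"); print(clips(s,41)); print(clips(s,22))
```

```text
meas [443.  -67.2  37.4] [-3.142e+00  2.000e-03 -3.112e+00] F [0.  0.6 0.2] gf 59.1
now [442.3 -66.8  37.2] [ 3.142  0.    -3.111] w 21.9 t 29.08
-0.125 -0.152 0.001 -0.000 0.000 -0.010 | rows 1.4
-0.259 -0.150 0.001 -0.000 0.000 -0.010 | rows 1.0
[(np.float64(485.1), np.float64(-174.6), np.float64(26.2), np.float64(0.317)), (np.float64(477.7), np.float64(-68.0), np.float64(29.0), np.float64(-0.311)), (np.float64(477.7), np.float64(-68.0), np.float64(27.9), np.float64(0.408)), (np.float64(544.2), np.float64(50.1), np.float64(28.0), np.float64(0.216))]
[(np.float64(478.0), np.float64(-186.7), np.float64(26.8), np.float64(0.317)), (np.float64(470.4), np.float64(-77.5), np.float64(29.7), np.float64(-0.311)), (np.float64(470.4), np.float64(-77.5), np.float64(28.6), np.float64(0.408)), (np.float64(538.6), np.float64(43.6), np.float64(28.7), np.float64(0.216))]
```

>>> move_arm --rows "-0.06 -0.076 0 0 0 -0.005 1;-0.11 -0.14 0 0 0 -0.01 1;-0.125 -0.151 0 0 0 -0.01 1;-0.125 -0.151 0 0 0 -0.01 1;-0.125 -0.151 0 0 0 -0.01 1;-0.165 -0.151 0 0 0 -0.01 1;-0.205 -0.15 0 0 0 -0.01 1;-0.24 -0.15 0 0 0 -0.01 1;-0.262 -0.15 0 0 0 -0.01 1;-0.262 -0.15 0 0 0 -0.01 1;-0.262 -0.15 0 0 0 -0.01 1"

```text
clock: 30.05
eef_pos: [521.4, -108.9, 36.0]
tool_rot: [3.141, -0.001, -3.094]
force: [-0.4, 0.3, 0.1]
width: 21.8
gripper_force: 59.1
```

Run:
```python
from h import *
upd(-.262,-.15,0,0,0,-.01); 
plan(); s=cam("scene"); print(clips(s,41),rack(-60,0))
```

```text
meas [ 521.4 -108.9   36. ] [ 3.141e+00 -1.000e-03 -3.094e+00] F [-0.4  0.3  0.1] gf 59.1
now [ 522.3 -109.4   37.2] [ 3.142  0.    -3.095] w 21.8 t 30.05
[(np.float64(556.5), np.float64(-108.1), np.float64(27.3), np.float64(0.414)), (np.float64(544.2), np.float64(50.1), np.float64(28.8), np.float64(0.203))] [ 571.2662578  -107.11896188]
```

>>> move_arm --rows "0 0 0 0 0 0 -1;0 0 0 0 0 0 -1;0 0 0 0 0 0 -1;0 0 0 0 0 0 -1;0 0 0 0 0 0 -1;0 0 -0.08 0 0 0 -1;0 0 -0.18 0 0 0 -1;0 0 -0.28 0 0 0 -1;0.06 0 -0.33 0 0 0 -1;0.12 0 -0.33 0 0 0 -1;0.12 0 -0.33 0 0 0 -1"

```text
clock: 31.02
eef_pos: [483.0, -112.2, 136.0]
tool_rot: [-3.14, -0.003, -3.096]
force: [-1.4, 0.0, -1.5]
width: 85.5
gripper_force: 0.0
```

Run:
```python
from h import *
upd(.12,0,-.33,0,0,0)
s=cam("scene"); t=cam("top"); print(clips(s,41));print(clips(s,22)); print(clips(t,22))
g=grasp(476.7,-186.1,.33); plan((*g,100,np.pi+.33),(*g,17.5,np.pi+.33))
a=cv2.resize(t["img"][125:245,205:365],None,fx=2.5,fy=2.5); b=cv2.resize(s["img"][140:270,110:300],None,fx=2.1,fy=2.1)
c=np.zeros((300,799,3),np.uint8); c[:a.shape[0],:a.shape[1]]=a; c[:b.shape[0],a.shape[1]:]=b
cv2.imwrite("pics/v8.png",c[:,:,::-1])
```

```text
[(np.float64(485.2), np.float64(-175.3), np.float64(26.3), np.float64(0.344)), (np.float64(552.9), np.float64(-109.2), np.float64(28.8), np.float64(0.214)), (np.float64(544.2), np.float64(50.1), np.float64(28.4), np.float64(0.207))]
[(np.float64(478.0), np.float64(-187.5), np.float64(27.0), np.float64(0.344)), (np.float64(547.5), np.float64(-119.7), np.float64(29.6), np.float64(0.214)), (np.float64(538.6), np.float64(43.6), np.float64(29.1), np.float64(0.207))]
[]
meas [ 486.1 -111.8  135.4] [-3.141  0.    -3.096] F [ 0.3 -0.5 -0.3] gf 0.0
now [ 486.3 -111.   136.2] [ 3.142  0.    -3.095] w 85.5 t 31.12
0.140 -0.276 0.121 0.000 0.000 -0.181 | rows 2.4
0.140 -0.276 0.396 0.000 0.000 -0.181 | rows 2.0
```

View pics/v8.png

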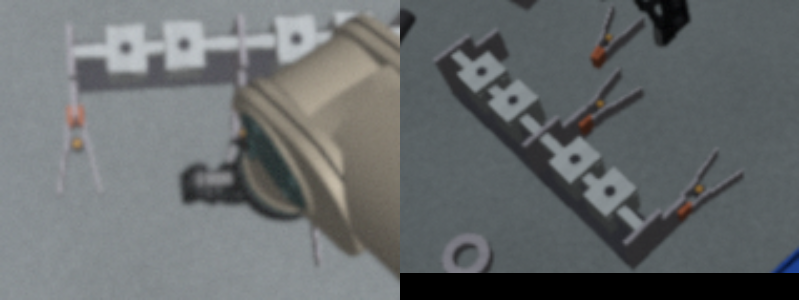

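>>> move_arm --rows "0.05 -0.1 0 0 0 -0.06 -1;0.1 -0.2 0 0 0 -0.12 -1;0.14 -0.276 0 0 0 -0.181 -1;0.14 -0.276 0.06 0 0 -0.181 -1;0.14 -0.276 0.13 0 0 -0.181 -1;0.14 -0.276 0.21 0 0 -0.181 -1;0.14 -0.276 0.28 0 0 -0.181 -1;0.14 -0.276 0.33 0 0 -0.181 -1;0.14 -0.276 0.365 0 0 -0.181 -1;0.14 -0.276 0.385 0 0 -0.181 -1;0.14 -0.276 0.395 0 0 -0.181 -1;0.14 -0.276 0.395 0 0 -0.181 -1"

```text
clock: 32.12
eef_pos: [448.5, -195.7, 16.2]
tool_rot: [3.141, -0.0, -2.811]
force: [-0.2, 0.1, 0.1]
width: 85.1
gripper_force: 0.0
```

Run:
```python
from h import *
upd(.14,-.276,.395,0,0,-.181)
s=cam("scene");print(clips(s,22))
g=grasp(476.7,-186.1,.33); plan((*g,17.5,np.pi+.33))
```

```text
[(np.float64(478.0), np.float64(-187.5), np.float64(27.5), np.float64(0.338)), (np.float64(547.5), np.float64(-119.7), np.float64(29.2), np.float64(0.223)), (np.float64(538.6), np.float64(43.6), np.float64(29.1), np.float64(0.212))]
meas [ 448.7 -195.9   16.7] [ 3.142  0.    -2.811] F [ 0.5  0.1 -0.2] gf 0.0
now [ 448.2 -195.7   17.7] [ 3.142  0.    -2.811] w 85.2 t 32.17
-0.000 -0.001 0.001 0.000 -0.000 0.000 | rows 0.0
```

>>> move_arm --rows "0 0 -0.004 0 0 0 0;0 0 -0.004 0 0 0 0;0 0 -0.004 0 0 0 0.4;0 0 -0.004 0 0 0 1;0 0 -0.004 0 0 0 1;0 0 -0.004 0 0 0 1;0 0 -0.004 0 0 0 1;0 0 -0.004 0 0 0 1;0 0 -0.004 0 0 0 1;0 0 -0.03 0 0 0 1;0 0 -0.065 0 0 0 1;0 0 -0.065 0 0 0 1"

```text
clock: 33.17
eef_pos: [448.9, -196.2, 37.8]
tool_rot: [-3.14, 0.002, -2.812]
force: [0.0, -0.4, 0.4]
width: 22.0
gripper_force: 59.0
```

Run:
```python
from h import *
upd(0,0,-.065,0,0,0); h=np.pi+.047
plan((*rack(-150,-160),37,h),(*rack(-110,-160),37,h)); s=cam("scene"); print(clips(s,41))
```

```text
meas [ 448.9 -196.2   37.8] [-3.140e+00  2.000e-03 -2.812e+00] F [ 0.  -0.4  0.4] gf 59.0
now [ 448.2 -195.7   37.2] [ 3.142  0.    -2.811] w 22.0 t 33.17
-0.047 -0.282 0.001 -0.000 -0.000 0.181 | rows 2.3
-0.175 -0.319 0.001 -0.000 -0.000 0.181 | rows 1.0
[(np.float64(482.3), np.float64(-186.2), np.float64(28.0), np.float64(-0.042)), (np.float64(482.3), np.float64(-186.2), np.float64(27.0), np.float64(0.694)), (np.float64(552.9), np.float64(-109.2), np.float64(28.5), np.float64(0.223)), (np.float64(544.2), np.float64(50.1), np.float64(28.0), np.float64(0.223))]
```

Run:
```python
from h import *
import pickle
t=pickle.load(open("top0.pkl","rb")); s=pickle.load(open("scene0.pkl","rb"))
print(px2w(t,597/1.5,295/1.5,50).round(), px2w(s,250/1.5,187/1.5,50).round(), px2w(t,601/1.5,360/1.5,42).round(), rack(-110,-160))
```

```text
[ 499. -336.   50.] [ 502. -332.   50.] [ 396. -340.   42.] [ 528.83870433 -269.29140932]
```

>>> move_arm --rows "-0.01 -0.09 0 0 0 0.06 1;-0.03 -0.18 0 0 0 0.12 1;-0.045 -0.26 0 0 0 0.181 1;-0.047 -0.28 0 0 0 0.181 1;-0.047 -0.28 0 0 0 0.181 1;-0.047 -0.28 0 0 0 0.181 1;-0.09 -0.293 0 0 0 0.181 1;-0.13 -0.304 0 0 0 0.181 1;-0.165 -0.314 0 0 0 0.181 1;-0.185 -0.319 0 0 0 0.181 1;-0.185 -0.319 0 0 0 0.181 1;-0.185 -0.319 0 0 0 0.181 1"

```text
clock: 34.22
eef_pos: [530.9, -267.4, 36.0]
tool_rot: [3.141, -0.001, -3.094]
force: [0.1, -0.5, -0.3]
width: 21.9
gripper_force: 59.0
```

Run:
```python
from h import *
upd(-.185,-.319,0,0,0,.181)
plan(); s=cam("scene"); print(clips(s,41),rack(-60,-160))
```

```text
meas [ 530.9 -267.4   36. ] [ 3.141e+00 -1.000e-03 -3.094e+00] F [ 0.1 -0.5 -0.3] gf 59.0
now [ 531.7 -268.2   37.2] [ 3.142  0.    -3.095] w 21.9 t 34.22
[(np.float64(566.2), np.float64(-265.7), np.float64(26.5), np.float64(0.369)), (np.float64(552.9), np.float64(-109.2), np.float64(27.9), np.float64(0.23)), (np.float64(544.2), np.float64(50.1), np.float64(28.4), np.float64(0.212))] [ 578.78348949 -266.94227441]
```

>>> move_arm --rows "0 0 0 0 0 0 0.1;0 0 0 0 0 0 -0.22;0 0 0 0 0 0 -0.22;0 0 0 0 0 0 -0.22;0 0 0 0 0 0 -0.22;0 0 -0.05 0 0 0 -0.22;0 0 -0.12 0 0 0 -0.22;0 0 -0.22 0 0 0 -0.22;0 0 -0.34 0 0 0 -0.22;0 0 -0.46 0 0 0 -0.22;0 0 -0.5 0 0 0 -0.22;0 0 -0.5 0 0 0 -0.22"

```text
clock: 35.27
eef_pos: [534.1, -268.8, 191.1]
tool_rot: [-3.138, 0.007, -3.096]
force: [-0.1, -0.7, -0.4]
width: 52.4
gripper_force: 0.0
```

>>> move_arm --rows "0.05 0.1 0 0 0 0 -0.22;0.1 0.2 0 0 0 0 -0.22;0.15 0.3 0 0 0 0 -0.22;0.2 0.4 0 0 0 0 -0.22;0.22 0.5 0 0 0 0 -0.22;0.24 0.6 0 0 0 0 -0.22;0.24 0.7 0 0 0 0 -0.22;0.24 0.8 0 0 0 0 -0.22;0.24 0.9 0 0 0 0 -0.22;0.24 1 0 0 0 0 -0.22;0.24 1 0 0 0 0 -0.22"

```text
clock: 36.18
eef_pos: [445.5, 34.4, 186.8]
tool_rot: [3.137, 0.002, -3.087]
force: [0.5, 0.4, -0.9]
width: 52.2
gripper_force: 0.0
```

Run:
```python
from h import *
s=cam("scene"); t=cam("top"); print(clips(s,41)); print(clips(t,41)); st=read_state(); print(st["eef_pos"].round(),st["force"].round(1))
a=cv2.resize(t["img"][115:245,205:365],None,fx=2.5,fy=2.5); b=cv2.resize(s["img"][130:270,110:300],None,fx=2.1,fy=2.1)
c=np.zeros((330,799,3),np.uint8); c[:a.shape[0],:a.shape[1]]=a; c[:b.shape[0],a.shape[1]:]=b
cv2.imwrite("pics/v9.png",c[:,:,::-1])
```

```text
[(np.float64(562.6), np.float64(-268.5), np.float64(28.5), np.float64(0.216)), (np.float64(552.9), np.float64(-109.2), np.float64(28.8), np.float64(0.214)), (np.float64(544.1), np.float64(49.6), np.float64(28.6), np.float64(0.223))]
[(np.float64(549.3), np.float64(-108.6), np.float64(30.1), np.float64(0.253))]
[445.  29. 186.] [ 0.9 -0.3 -1. ]
```

View pics/v9.png

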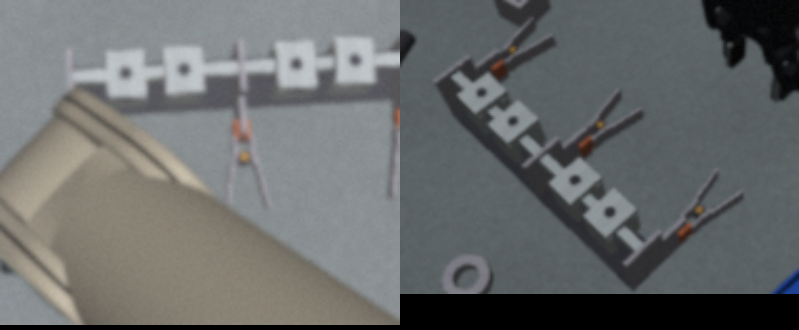

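>>> move_arm --rows "0 0 0 0 0 0 -0.22;0 0 0 0 0 0 -0.22;0 0 0 0 0 0 -0.22;0 0 0 0 0 0 -0.22;0 0 0 0 0 0 -0.22;0 0 0 0 0 0 -0.22"

```text
clock: 36.78
eef_pos: [446.0, 27.4, 186.2]
tool_rot: [3.142, -0.0, -3.097]
force: [0.1, 0.2, -0.1]
width: 52.0
gripper_force: 0.0
```

```bash
python3 -c "
from h import *
print(clips(cam('scene'),41)); print(finish_job())"
```

```text
[(np.float64(562.6), np.float64(-268.5), np.float64(28.5), np.float64(0.226)), (np.float64(552.9), np.float64(-109.2), np.float64(28.8), np.float64(0.214)), (np.float64(544.2), np.float64(50.1), np.float64(28.4), np.float64(0.207))]
the job is handed in; nothing more can be done
None
```

The job is handed in, with no verdict shown: in the last pictures all four brackets hang astride the bar about 18 mm or more apart, each ear has one clip with its tips roughly 15 mm past the edge, and the loupe and block were never touched.

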